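Pack two paint bottles into the drawn-out tray and slide it home

TASK

Take the two flip-cap paint bottles out of the sloping rack and stand them upright in the two empty front cells of the divided tray, one to a cell, setting each down rather than letting it drop. Then slide the loaded tray into its bay until it is fully home against the back, with its jars still standing in their cells. Leave the nozzle glue bottle in the rack, and do not shift the tin or the brush pot.

Things in the scene. Friction and masses are not known exactly. Their poses are not given: they have to be found in the camera images.
- bottle_1: loose flip-cap paint bottle, white, black cap, about 0.13 kg, 135 mm tall: body 46 mm diameter to 88 mm, shoulder to 98 mm, then a plain round cap 28 mm diameter, 37 mm long, good to grip. Origin: centre of its foot; z along the bottle to the cap. Starts in one of the rack's pockets, leaning 35 degrees (roll 0, pitch -0.611), cap towards the rack's front (-x of the rack)
- bottle_2: second paint bottle, exactly like bottle_1, in another pocket (which of the three varies); either bottle may go in either front cell
- glue: glue bottle: same body, but a pointed black nozzle instead of the cap (150 mm tall); in the remaining pocket, and stays there. Origin and axes as bottle_1
- rack: fixed plywood rack, 232 mm wide, three open pockets side by side at 70 mm pitch (y = -70, 0, 70 mm), leaning 35 degrees towards its front (-x, facing the robot). Origin: on the table below the middle pocket's floor centre. End boards reach 86 mm, dividers 112 mm above the table
- pocket (a point): centre of the middle pocket's floor, 36 mm above the table; bottle feet rest level with it. Pockets are 52 x 53 mm inside; dividers and lower wall are 72 mm long along the bottle, the upper wall 50 mm, so paint bottles stick out 63 mm. They come out freely along their own axis
- tray: loose grey plastic tray, 132 x 132 mm, 55 mm high, about 0.3 kg empty, 2 x 2 cells; walls, dividers and floor 4 mm thick, cells 60 mm square inside, all walls to the full height. Stands on the table, its rear end 32 to 52 mm inside the bay, a jar in each rear cell. Origin: centre of its underside; x points into the bay
- tray_front (a point): centre of the tray's flat front wall (outer face), 29 mm above the table: the place to push. The loaded tray weighs about 0.8 kg and takes about 5 to 12 N to slide
- cell_fl (a point): centre of the floor of the tray's front left cell (empty at the start), 4 mm above the table; 34 mm behind the front wall's outer face
- cell_fr (a point): centre of the floor of the tray's front right cell (empty at the start), 64 mm from the left one
- cell_bl (a point): centre of the floor of the rear left cell, where jar_l stands
- cell_br (a point): centre of the floor of the rear right cell, where jar_r stands
- jar_l: loose squat screw-lid jar, 52 mm diameter, 80 mm high, 0.1 kg, upright in the tray's rear left cell; it rides with the tray. Origin: centre of its foot
- jar_r: the same kind of jar in the rear right cell
- unit: fixed white bench unit, two bays side by side under one 12 mm top (upper face 177 mm above the table, reaching to the front edge). The tray's bay is the left one seen from the robot; the other holds a full tray already. Origin: on the table, middle of the tray's bay at its open front; x points into the bay, the way the tray slides
- bay_back (a point): foot of the bay's back panel, on the table, mid-width. The bay is 140 mm wide, 132 mm deep, 165 mm high inside, no floor: the tray slides on the table. Home, the tray touches the back and its front wall is flush with the bay's front edges. An upright gripper would hit the top at the end of the push: lean the hand back towards the robot
- tin: bystander: low metal tin, 75 mm diameter, 45 mm high, on the table. Origin: centre of its underside
- brush_pot: bystander: white pot 76 mm diameter, 95 mm high, with brushes standing up to about 190 mm. Origin: centre of its underside
Things that resemble listed ones, but are neither listed nor needed, are in the scene too. What is shaped like the bottle_2 but red is not meant.

How it is judged (in metres and radians):
On the way, in this order (a step that is already met when the one before it is completed fails the run):
1. both paint bottles stand upright in the two front cells, one in each (((distance between bottle_1 and cell_fl below 0.014 m and angle between each of bottle_1, bottle_2's own z axis and vertical below 0.1 rad and distance between bottle_2 and cell_fr below 0.014 m) or (distance between bottle_1 and cell_fr below 0.014 m and angle between each of bottle_1, bottle_2's own z axis and vertical below 0.1 rad and distance between bottle_2 and cell_fl below 0.014 m))), for 0.2 s.
2. the loaded tray is fully home in its bay (x of tray_front in the frame of unit above -0.005 m and z of tray_front in the frame of unit below 0.034 m), for 0.2 s.
At the end, for the whole second after the job is handed in: One paint bottle in each front cell and one jar in each rear cell, feet within 14 mm of the cell centre, lean under 0.1 rad; tray flat, front within 5 mm of flush with the bay; bottles and tray at rest; glue moved under 25 mm, tin and brush pot under 30 mm (all of step 2 and ((distance between bottle_1 and cell_fl below 0.014 m and angle between each of bottle_1, bottle_2's own z axis and vertical below 0.1 rad and distance between bottle_2 and cell_fr below 0.014 m) or (distance between bottle_1 and cell_fr below 0.014 m and angle between each of bottle_1, bottle_2's own z axis and vertical below 0.1 rad and distance between bottle_2 and cell_fl below 0.014 m)) and distance between jar_l and cell_bl below 0.014 m and angle between each of jar_l, jar_r's own z axis and vertical below 0.1 rad and distance between jar_r and cell_br below 0.014 m and linear speed of each of bottle_1, bottle_2, tray below 0.02 m/s and distance of glue from where it was at the start of the episode below 0.025 m and distance of each of tin, brush_pot from where it was at the start of the episode below 0.03 m); the robot touches nothing.
It fails at once if paint bottle 1 is let fall (moving faster than 0.4 m/s while neither the fingers hold it nor the tray carries it along) (contact force between bottle_1 and the fingers below 0.1 N and linear speed of bottle_1 above 0.4 m/s and linear speed of tray below 0.2 m/s).
It fails at once if paint bottle 2 is let fall (moving faster than 0.4 m/s while neither the fingers hold it nor the tray carries it along) (contact force between bottle_2 and the fingers below 0.1 N and linear speed of bottle_2 above 0.4 m/s and linear speed of tray below 0.2 m/s).
It fails at once if the glue bottle is moved more than 25 mm (distance of glue from where it was at the start of the episode above 0.025 m).
It fails at once if the tin or the brush pot is shifted more than 30 mm (distance of any of tin, brush_pot from where it was at the start of the episode above 0.03 m).
It also fails if it takes over 70 s, if anything falls off the work surface, if the arm or the gripper's body presses on something with over 40 N, if the wrist force passes 120 N, or if a joint passes its speed limit or range.

ROBOT

A 6-joint arm with a two-finger parallel gripper is mounted at the origin on the work surface. World frame = base frame: x ahead of the robot, y to its left, z up, the work surface at z = 0. Lengths are in mm, angles in rad, forces in N, time in s.
With the tool pointing down it reaches from about 350 to 875 mm from the base axis. Payload 4.2 kg.
Tool frame: the origin (TCP) lies on the mounting face of the last link; the fingertips stand 173 mm ahead of it and the grasp point (between the pads) lies 155 mm ahead of it; z points along the fingers, y is the line along which they close (so a half turn about z gives the same grasp; the last joint's range is limited). The gripper opens to 85 mm and grips with 20 to 120 N. Pads are 22 mm wide; open, the fingers measure 114 mm over their backs; the gripper's body (76 mm by 85 mm) begins 54 mm behind the grasp point. The pads swing forward as they close: fully open they stand 13 mm farther back than shut.
Start: joints at [1.424, 0.385, 0.008, 0, -1.194, -0.259], TCP at [246.688, 574.234, 404.712] pointing down, gripper open.
Joint ranges: [-3.14, 3.14], [-1.21, 2.06], [-1.07, 1.41], [-3.16, 2.05], [-2.99, -0.16], [-3.1, 3.1]. Speed limits (rad/s): [2.79, 2.79, 3.14, 3.14, 3.14, 3.14].

INTERFACE

Orientations are given as a unit quaternion [x, y, z, w].
In Python, from bench import arm gives the robot as it stands. The module is installed in compiled form; this text tells all that it offers.
- The arm moves only by the tool move_arm, never from a script. Its arguments are lists of equal length, an entry for each row: "fingers": the finger opening in mm, from 0 to 85.4; "travel": the shift along the tool's x, y, z in mm, a list of three; "dr": the turn, a rotation vector about the tool's x, y, z in rad, a list of three. A call has 1 to 10 rows; each row is the pose to reach, as a shift and turn from the pose commanded when the call began, along the tool's axes at that moment; what a row does not reach only later rows make up. A row lasts 1/10 s, in which the tool goes at most 50 mm and 8.59 degrees, less where a joint would pass 70% of its speed; a pose out of reach is approached as far as the arm can. A call with a gripper value outside its range is refused whole. The fingers move at their own pace and stop on an object; the grip force is fixed at half the most. Time passes only in rows, so rows that repeat a pose let the fingers close. It gives the time, the measured TCP pose, the force, the opening and the grip force at its end, in the units of the state.
- arm.read_state(): the state, without advancing time (a new reading comes with each control period).
- arm.get_image(name): name is "scene" or "top" or "wrist"; returns the picture (420x560x3 uint8, red, green, blue); there is no depth.
- arm.camera_model(name): a dict with "intrinsics" (3x3 intrinsics, pixels), "pose" (4x4, takes a point from camera to world coordinates). Camera axes: x right, y up, looking along -z (the intrinsics and any distortion apply to the point x, -y, -z); pixel columns grow to the right and rows downward; lengths in mm; the calibration is good to about 2 mm. The wrist camera is an equidistant fisheye: a pixel r from the principal point sees the ray r / f radians off the axis. A picture is of the moment at which its call begins: read the wrist's pose just before it. camera_model takes no time and is no camera call; for the wrist camera it gives the pose at the moment of the call.
- arm.job_done(): hands the job in; it is judged then, once.
The state is a dict: "clock": time; "joints": joint angles; "joint_vel": joint speeds; "joint_efforts": joint torques, N m; "position": TCP position; "ee_rot": TCP orientation; "contact_force": force on the tool from outside, world axes, zero at the start; "wrist_torque": the same for the moment, N m; "gripper_width": finger opening in mm; "grasp_force": force on a finger pad.
Only numpy, scipy, OpenCV 4.12 (cv2) and the standard library are available. Lean on these libraries where they do the work, as an engineer would, in place of code of your own. Each camera call takes 0.05 s, during which the arm holds its last target. There are 200 camera calls.

## Working session

There is one attempt and no reset: what is moved stays moved. The work goes in short steps, Python scripts to look and compute and a tool call to move; the robot and the scene stay as the last step left them, time stands still between calls to the robot, and variables do not carry over. Pictures are saved under pics/ and viewed, at most 10 in all, crops included, and the job is handed in when it is done.

Besides the shell and the picture viewer there is one more tool, called after "Call:" by a JSON object that holds its "api" and its "payload", one argument or row to a line. move_arm: Moves the arm, as the interface text tells. Its arguments: {"type":"object","properties":{"fingers":{"type":"array","items":{"type":"number"}},"travel":{"type":"array","items":{"type":"array","items":{"type":"number"}}},"dr":{"type":"array","items":{"type":"array","items":{"type":"number"}}}},"required":["fingers","travel","dr"]}

```bash
mkdir -p pics; python3 - <<'E'
from bench import arm
import cv2,numpy as np
s=arm.read_state();print(s)
for n in("scene","top"):
    m=arm.camera_model(n);print(n,np.round(m['intrinsics'],1).tolist(),np.round(m['pose'],3).tolist(),[k for k in m])
    cv2.imwrite(f"pics/{n}0.png",arm.get_image(n)[:,:,::-1])
E
```

```text
{'clock': 0.0, 'joints': array([ 1.42362878e+00,  3.85567809e-01,  6.62610623e-03, -4.78325760e-04,
       -1.19398883e+00, -2.58614653e-01]), 'joint_vel': array([ 4.16375118e-05, -9.52823775e-04, -3.62856149e-04,  2.09434149e-03,
        1.11156221e-03,  2.05484304e-03]), 'joint_efforts': array([ 8.75768146e-04, -3.92288840e+01,  1.88402832e+01,  4.18640703e+00,
       -4.67564343e-03,  1.03624987e-05]), 'position': array([246.59145989, 574.07931312, 403.61754918]), 'ee_rot': array([ 9.79469744e-01, -2.01588275e-01, -1.62513044e-04,  1.07782843e-03]), 'contact_force': array([ 0.30582324,  0.30792484, -0.07259467]), 'wrist_torque': array([-0.01263724, -0.01698987,  0.03294068]), 'grasp_force': 0.0, 'gripper_width': 85.43854097025664}
scene [[410.2, 0.0, 278.3], [0.0, 410.2, 207.1], [0.0, 0.0, 1.0]] [[-1.0, 0.011, 0.004, 564.455], [-0.007, -0.846, 0.534, 542.61], [0.009, 0.534, 0.846, 921.518], [0.0, 0.0, 0.0, 1.0]] ['intrinsics', 'pose']
top [[478.2, 0.0, 284.7], [0.0, 478.2, 210.0], [0.0, 0.0, 1.0]] [[0.007, 0.987, -0.159, 384.332], [-1.0, 0.007, -0.003, -7.744], [-0.002, 0.16, 0.987, 1093.831], [0.0, 0.0, 0.0, 1.0]] ['intrinsics', 'pose']
```

View pics/scene0.png

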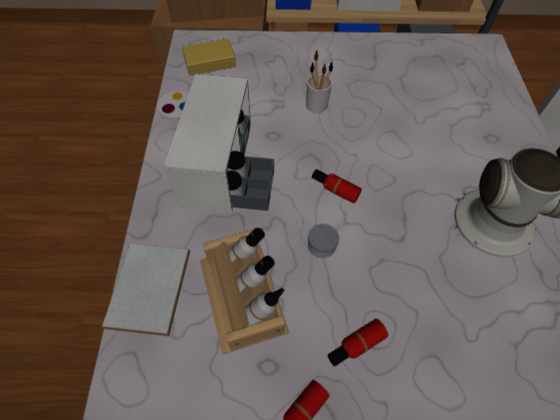

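View pics/top0.png

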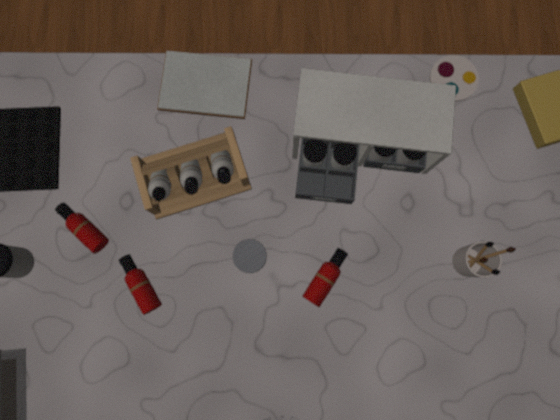

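The scene shows the unit at upper left with the tray in front of it, the rack at lower centre (scene px ~(245,290)) and the tin at (323,241). In the top view the rack pockets are at about (158,185) glue, (190,182) and (222,172) paint. The tray is at about (327,175) and the brush pot at (483,260).

```bash
python3 - <<'E'
import cv2,numpy as np
def enh(a):
    l=cv2.cvtColor(a,cv2.COLOR_BGR2LAB); l[:,:,0]=cv2.createCLAHE(3,(4,4)).apply(l[:,:,0]); return cv2.cvtColor(l,cv2.COLOR_LAB2BGR)
def crop(n,x,y,w,h,k,o):
    a=cv2.imread(f"pics/{n}.png")[y:y+h,x:x+w]; a=enh(cv2.resize(a,None,fx=k,fy=k,interpolation=cv2.INTER_CUBIC))
    for i in range(0,w,20):
        cv2.putText(a,str(x+i),(i*k,10),0,.35,(0,255,0),1); cv2.line(a,(i*k,12),(i*k,18),(0,255,0),1)
    for i in range(20,h,20):
        cv2.putText(a,str(y+i),(0,i*k+4),0,.35,(0,255,0),1); cv2.line(a,(24,i*k),(30,i*k),(0,255,0),1)
    cv2.imwrite(f"pics/{o}.png",a)
crop("top0",130,120,260,100,3,"topc"); crop("scene0",160,70,160,200,3,"scenec1"); 
crop("scene0",190,220,130,140,4,"scenec2")
E
```

```text
(no output)
```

View pics/topc.png

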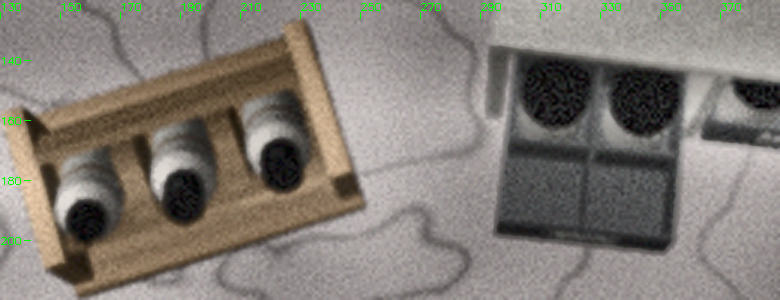

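View pics/scenec2.png

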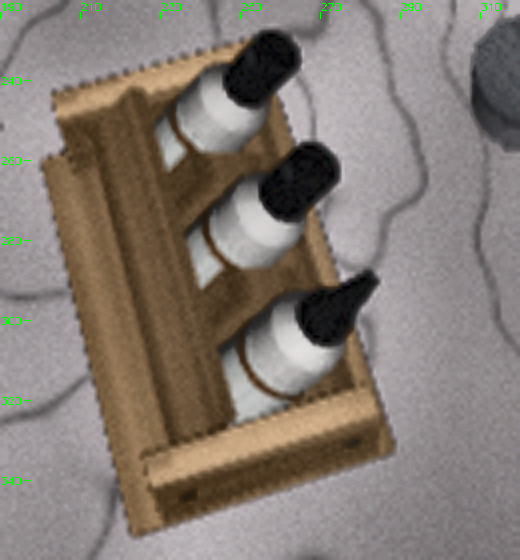

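View pics/scenec1.png

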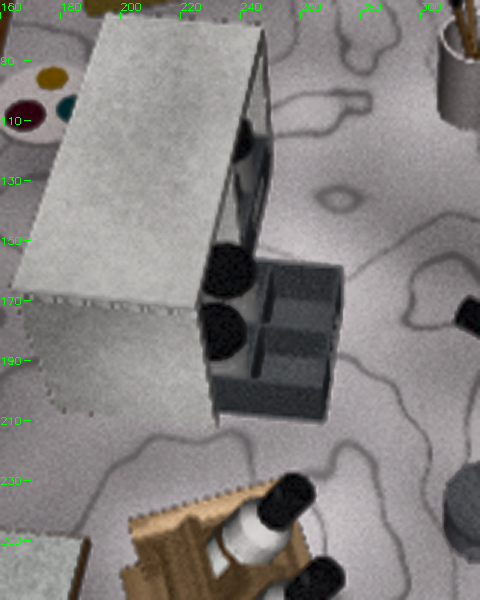

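Zoomed: paint caps in top at ~(224,175), (191,185), and nozzle at (159,193). In scene they are at ~(256,238), (264,265) and nozzle (273,302). Tray front top edge in top runs from (296,197) to (354,200). The unit top's front edge runs (293,135) to about (450,150).

```bash
cat > h.py <<'E'
from bench import arm
import cv2,numpy as np
from scipy.spatial.transform import Rotation as R
def ray(n,uv):
    m=arm.camera_model(n);K=m['intrinsics'];P=m['pose']
    d=np.array([(uv[0]-K[0][2])/K[0][0],-(uv[1]-K[1][2])/K[1][1],-1.])
    d=P[:3,:3]@d;return P[:3,3],d/np.linalg.norm(d)
def onz(n,uv,z):
    o,d=ray(n,uv);return o+d*(z-o[2])/d[2]
def tri(a,b):
    o1,d1=ray("scene",a);o2,d2=ray("top",b)
    t=np.linalg.lstsq(np.c_[d1,-d2],o2-o1,rcond=None)[0]
    p,q=o1+d1*t[0],o2+d2*t[1];return (p+q)/2,np.linalg.norm(p-q)
E
python3 - <<'E'
from h import *
np.set_printoptions(precision=1,suppress=True)
def blobs(n,x0,y0,x1,y1,th,amin,amax):
    a=cv2.imread(f"pics/{n}0.png");g=cv2.medianBlur(a,3).max(2);m=np.zeros_like(g);m[y0:y1,x0:x1]=(g[y0:y1,x0:x1]<th)*255
    c,l,s,ct=cv2.connectedComponentsWithStats(m)
    return [(ct[i],s[i]) for i in range(1,c) if amin<s[i,4]<amax]
S=blobs("scene",200,215,290,335,45,60,500);T=blobs("top",140,150,240,205,45,60,500)
for q in (S,T): print([(c.round(1).tolist(),s.tolist()) for c,s in q])
for b in blobs("top",298,130,362,170,38,100,900):print("lid",b, onz("top",b[0],80))
for b in blobs("scene",215,140,255,195,40,80,900):print("lidS",b, onz("scene",b[0],80))
for n,l in {"unit":[(293.5,135),(450,150)]}.items():print(n,[onz("top",p,177) for p in l])
print("unitS",[onz("scene",p,177) for p in [(228,173),(250,78)]])
print("trayfrontT",[onz("top",p,55) for p in [(295.8,197),(354,200.5)]])
print("trayfrontS",[onz("scene",p,55) for p in [(270.5,201),(274,158.5)]])
print("tin",onz("top",(249.5,255.5),45),"pot",onz("top",(486,259),95))
E
```

```text
[([254.8, 236.5], [246, 228, 19, 18, 220]), ([264.1, 265.0], [255, 256, 19, 19, 241]), ([272.6, 296.9], [264, 288, 19, 18, 196])]
[([223.6, 174.7], [218, 167, 12, 16, 166]), ([191.1, 185.0], [185, 177, 13, 17, 176]), ([158.7, 193.2], [153, 187, 13, 14, 130])]
lid (array([314.9, 149.8]), array([304, 140,  24,  22, 433], dtype=int32)) [682.1 -69.7  80. ]
lid (array([344.4, 152.5]), array([333, 143,  24,  22, 427], dtype=int32)) [ 676.3 -134.2   80. ]
lidS (array([236.8, 159.4]), array([228, 146,  18,  24, 276], dtype=int32)) [ 670.2 -134.6   80. ]
lidS (array([233.8, 179.8]), array([227, 171,  15,  19, 226], dtype=int32)) [673.9 -68.7  80. ]
unit [array([683.9, -21.2, 177. ]), array([ 654.9, -331.3,  177. ])]
unitS [array([675.5, -16.9, 177. ]), array([ 639.7, -334.5,  177. ])]
trayfrontT [array([581.3, -28.6,  55. ]), array([ 574.3, -157.1,   55. ])]
trayfrontS [array([580.4, -22.1,  55. ]), array([ 573.3, -159.1,   55. ])]
tin [452.3  72.1  45. ] pot [ 445.2 -423.8   95. ]
```

```bash
python3 - <<'E'
from h import *
np.set_printoptions(precision=1,suppress=True)
A=tri((254.8,236.5),(223.6,174.7));B=tri((264.1,265),(191.1,185));G=tri((272.6,296.9),(158.7,193.2))
print(A,B,G,np.linalg.norm(A[0]-B[0]))
d=(B[0]-A[0]);print("yaw rack",np.arctan2(-d[0],d[1]))
# rack edges at end boards z=86 in top image
for p,z in [((228,128),86),((250,176),86),((133,157),86),((148,205),86),((156,219),20),((252,188),20)]: print(p,onz("top",p,z))
# scene rack outer edges
for p,z in [((203.5,246),86),((258,230),86),((225,337),86),((284,319),86)]: print('S',p,onz("scene",p,z))
E
```

```text
(array([611.7, 121.8, 134.2]), np.float64(0.6571258437431118)) (array([589.9, 188.1, 132.9]), np.float64(0.6821757309953694)) (array([572.1, 255.3, 128.8]), np.float64(2.677403053669288)) 69.85656504391201
yaw rack 0.3178581996373403
(228, 128) [728.7 121.4  86. ]
(250, 176) [621.   71.1  86. ]
(133, 157) [661.7 326.4  86. ]
(148, 205) [556.  288.2  86. ]
(156, 219) [535.1 287.7  20. ]
(252, 188) [608.3  71.1  20. ]
S (203.5, 246) [729.6 121.9  86. ]
S (258, 230) [607.5  79.   86. ]
S (225, 337) [665.4 324.7  86. ]
S (284, 319) [547.1 287.2  86. ]
```

```bash
cat >> h.py <<'E'
def rot(y,z):
    y=np.array(y,float);z=np.array(z,float);z/=np.linalg.norm(z);y-=z*(y@z);y/=np.linalg.norm(y)
    return np.c_[np.cross(y,z),y,z]
def lean(psi,a):
    "tool heading psi, leaning back a from vertical (tool z forward by a)"
    return rot([np.sin(psi),-np.cos(psi),0],[np.sin(a)*np.cos(psi),np.sin(a)*np.sin(psi),-np.cos(a)])
def plan(g,M,back=0):
    "grasp point g (world), retreat back along tool z -> travel, dr from the measured pose"
    s=arm.read_state();C=R.from_quat(s['ee_rot']);p=np.array(g,float)-M[:,2]*(155+back)
    t=C.inv().apply(p-s['position']);d=(C.inv()*R.from_matrix(M)).as_rotvec()
    print("travel",t.round(1).tolist(),"dr",d.round(3).tolist(),"rows",max(np.linalg.norm(t)/50,np.linalg.norm(d)/.15).round(1),"tcp",p.round(0))
def grasp_now():
    s=arm.read_state();M=R.from_quat(s['ee_rot']).as_matrix();print("grasp pt",(s['position']+155*M[:,2]).round(1),"z",M[:,2].round(3),"y",M[:,1].round(3),"t",round(s['clock'],2),"w",round(s['gripper_width'],1),"F",round(s['grasp_force'],1),s['contact_force'].round(1),"j",s['joints'].round(2))
PSI=.31;A=np.array([611.5,122.,133.]);B=np.array([590.,188.,132.5]);ML=lean(PSI,.611);AX=-ML[:,2]
E
python3 -c "
from h import *
plan(A+2*AX,ML,100)"
```

```text
travel [402.5, 367.9, 61.0] dr [0.22, 0.585, -0.693] rows 11.0 tcp [471.  77. 344.]
```

Call:
{"api": "move_arm", "payload": {
  "fingers": [48,48,48,48,48,48,48,48,48,48],
  "travel": [
    [40,37,6],
    [80,74,12],
    [121,110,18],
    [161,147,24],
    [201,184,30],
    [241,221,36],
    [282,257,43],
    [322,294,49],
    [362,331,55],
    [402.5,368,61]
  ],
  "dr": [
    [0.022,0.058,-0.069],
    [0.044,0.117,-0.139],
    [0.066,0.175,-0.208],
    [0.088,0.234,-0.277],
    [0.11,0.292,-0.346],
    [0.132,0.351,-0.416],
    [0.154,0.41,-0.485],
    [0.176,0.468,-0.554],
    [0.198,0.526,-0.624],
    [0.22,0.585,-0.693]
  ]
}}

```text
clock: 1.1
position: [444.2, 145.5, 364.5]
ee_rot: [0.95, 0.138, 0.277, -0.043]
contact_force: [0.5, -2.1, 0.5]
gripper_width: 48.1
grasp_force: 0.0
```

```bash
python3 -c "
from h import *
grasp_now();plan(A+2*AX,ML,100)"
```

```text
grasp pt [523.9 169.8 233.8] z [ 0.514  0.157 -0.843] y [ 0.285 -0.958 -0.005] t 1.1 w 48.1 F 0.0 [ 0.5 -2.1  0.5] j [ 0.56  0.05 -0.86  0.93 -0.18  0.42]
travel [-5.8, 73.4, 20.7] dr [0.008, 0.043, -0.02] rows 1.5 tcp [471.  77. 344.]
```

```bash
cat > fk.py <<'E'
from h import *
from scipy.optimize import least_squares
D=[([1.4236,.38557,.00663,-.00048,-1.19399,-.25861],[246.6,574.1,403.6])]
s=arm.read_state();D.append((s['joints'],s['position']))
def fk(p,j):
    r0,zs,L1,L2,a,d=p
    E=lambda ax,t:R.from_euler(ax,t).as_matrix()
    M=E('z',j[0]);x=M@[r0,0,zs]
    M=M@E('y',j[1]);x=x+M@[0,0,L1]
    M=M@E('y',-j[2]);x=x+M@[L2,0,a]
    M=M@E('x',j[3])@E('y',-j[4]);x=x+M@[d,0,0]
    return x,M[:,0],M@E('x',j[5])
E
python3 - <<'E'
from fk import *
print(R.from_quat(s['ee_rot']).as_matrix().round(3).tolist())
for sg in(1,-1):
    j=np.array(s['joints']);j[3]*=sg;x,z,M=fk([0,300,300,300,0,80],j);print(sg,z.round(3),M.round(3).tolist())
f=lambda p:np.concatenate([fk(p,j)[0]-x for j,x in D]+[.02*(p-np.array([0,300,330,340,40,80]))])
r=least_squares(f,[0,300,330,340,40,80]);print(r.x.round(1),f(r.x)[:6].round(1))
E
```

```text
[[0.809, 0.285, 0.514], [0.238, -0.958, 0.157], [0.538, -0.005, -0.843]]
1 [ 0.365  0.395 -0.843] [[0.365, 0.566, 0.739], [0.395, 0.625, -0.673], [-0.843, 0.538, 0.005]]
-1 [ 0.514  0.157 -0.843] [[0.514, -0.756, 0.405], [0.157, 0.547, 0.822], [-0.843, -0.359, 0.4]]
[ 971.6 -218.6 -328.8 -296.3   82.  -742.2] [-158.3   24.     1.2   -5.4    6.9   -1. ]
```

```bash
sed -i "s/E('x',j\[3\])/E('x',-j[3])/; s/E('x',j\[5\])/E('x',-j[5])/" fk.py; cat >> fk.py <<'E'
P0=np.array([0,300,330,340,40,80.])
f=lambda p:np.concatenate([fk(p,j)[0]-x for j,x in D]+[.01*(p-P0)])
PP=least_squares(f,P0).x
# tool axes from chain frame (z=fwd): fixed offset found from the present state
OFF=fk(PP,s['joints'])[2].T@R.from_quat(s['ee_rot']).as_matrix()
LO=np.array([-3.14,-1.21,-1.07,-3.16,-2.99,-3.1]);HI=np.array([3.14,2.06,1.41,2.05,-.16,3.1])
def ik(g,M,back=0):
    t=np.array(g)-M[:,2]*(155+back);best=None
    for j0 in ([.2,.2,-.5,0,-.6,1.5],[.2,.5,-.2,0,-1,1.5],s['joints'],[.2,.2,-.5,-1,-.6,1]):
        def e(j):
            x,z,Q=fk(PP,j);return np.r_[(x-t)/100,(Q@OFF-M).ravel()]
        r=least_squares(e,np.clip(j0,LO+.01,HI-.01),bounds=(LO,HI))
        if best is None or r.cost<best.cost:best=r
    print("cost %.5f"%best.cost,best.x.round(2))
E
python3 - <<'E'
from fk import *
print(PP.round(1),f(PP)[:6].round(1),OFF.round(3).tolist())
for a in(.611,.5,.4,.3,.2):
    M=lean(PSI,a);print(a);
    for q in (A,B):
        for b in (0,80): ik(q-M[:,2]*0,M,b) if b==0 else ik(q+80*AX,M)
        ik(q,M,80)
E
```

```text
[-303.6  659.7  953.5  640.6 -120.3  791. ] [-1.584e+02  2.340e+01 -1.000e-01 -9.000e-01  1.600e+00  1.000e-01] [[0.0, 0.0, 1.0], [-1.0, -0.0, 0.0], [0.0, -1.0, 0.0]]
0.611
cost 0.01576 [-0.04  0.28 -0.77 -1.23 -0.16  3.1 ]
cost 0.00695 [-0.13  0.14 -0.84 -1.16 -0.2   3.1 ]
cost 0.00695 [-0.13  0.14 -0.84 -1.16 -0.2   3.1 ]
cost 0.00416 [ 0.87  0.35 -0.92  2.05 -0.41 -1.  ]
cost 0.00024 [ 0.67  0.17 -0.94  2.05 -0.25 -0.79]
cost 0.00024 [ 0.67  0.17 -0.94  2.05 -0.25 -0.79]
0.5
cost 0.00002 [-0.08  0.28 -0.76 -1.19 -0.2   3.1 ]
cost 0.00000 [-0.22  0.14 -0.75 -0.82 -0.34  2.83]
cost 0.00000 [-0.19  0.14 -0.74 -0.78 -0.34  2.77]
cost 0.00220 [ 0.08  0.27 -0.77 -1.3  -0.16  3.07]
cost 0.00000 [ 0.3   0.13 -0.78 -0.02 -0.17  1.6 ]
cost 0.00000 [ 0.3   0.13 -0.76 -0.02 -0.18  1.6 ]
0.4
cost 0.00000 [ 0.04  0.27 -0.62 -0.35 -0.31  2.16]
cost 0.00000 [-0.02  0.15 -0.62 -0.3  -0.44  2.15]
cost 0.00000 [ 0.    0.15 -0.59 -0.27 -0.45  2.1 ]
cost 0.00000 [ 0.31  0.26 -0.63 -0.01 -0.27  1.58]
cost 0.00000 [ 0.31  0.14 -0.63 -0.   -0.4   1.58]
cost 0.00000 [ 0.31  0.15 -0.61 -0.   -0.42  1.58]
0.3
cost 0.00000 [ 0.11  0.3  -0.48 -0.12 -0.5   1.88]
cost 0.00000 [ 0.08  0.19 -0.48 -0.12 -0.61  1.89]
cost 0.00000 [ 0.09  0.2  -0.45 -0.11 -0.64  1.87]
cost 0.00000 [ 0.31  0.29 -0.49 -0.   -0.49  1.58]
cost 0.00000 [ 0.31  0.18 -0.49 -0.   -0.59  1.58]
cost 0.00000 [ 0.31  0.19 -0.46 -0.   -0.62  1.57]
0.2
cost 0.00000 [ 0.15  0.34 -0.34 -0.05 -0.69  1.77]
cost 0.00000 [ 0.13  0.25 -0.35 -0.05 -0.78  1.78]
cost 0.00000 [ 0.14  0.26 -0.3  -0.05 -0.81  1.77]
cost 0.00000 [ 0.31  0.34 -0.35 -0.   -0.68  1.57]
cost 0.00000 [ 0.31  0.24 -0.36 -0.   -0.77  1.57]
cost 0.00000 [ 0.31  0.26 -0.31 -0.   -0.81  1.57]
```

```bash
python3 - <<'E'
t=open('fk.py').read()
t=t.replace("r0,zs,L1,L2,a,d=p","r0,zs,L1,L2,a,d,w=p").replace("M@[r0,0,zs]","M@[r0,w,zs]").replace("P0=np.array([0,300,330,340,40,80.])","P0=np.array([0,300,330,340,40,80.,150])")
open('fk.py','w').write(t)
E
python3 - <<'E'
from fk import *
print(PP.round(1),f(PP)[:6].round(1),OFF.round(3).tolist())
print((fk(PP,D[0][0])[2]@OFF-R.from_quat([.97947,-.201588,-.0001625,.001078]).as_matrix()).round(3).tolist())
for a in(.611,.5,.4,.3,.2):
    M=lean(PSI,a);print(a);
    for q in (A,B):
        ik(q,M);ik(q+80*AX,M);ik(q,M,80)
E
```

```text
[ 619.5   24.9   27.2  -38.3   25.3 -316.  -158.5] [-1.1  0.2  0.2  0.5 -1.  -0.2] [[0.0, 0.0, 1.0], [-1.0, -0.0, 0.0], [0.0, -1.0, 0.0]]
[[-0.0, -0.0, -0.0], [-0.0, 0.0, 0.0], [-0.0, -0.0, -0.0]]
0.611
cost 0.27900 [ 0.59  2.06  1.08 -1.77 -0.16  3.1 ]
cost 0.00148 [ 0.45  1.9   1.04  0.48 -0.16  0.99]
cost 0.00148 [ 0.45  1.9   1.04  0.48 -0.16  0.99]
cost 0.25415 [ 0.46  2.06  0.89  2.05 -0.32 -0.63]
cost 0.00010 [ 0.55  1.69  0.65  2.05 -0.16 -0.68]
cost 0.00010 [ 0.55  1.69  0.65  2.05 -0.16 -0.68]
0.5
cost 0.26528 [ 0.58  2.06  1.01 -1.78 -0.16  3.1 ]
cost 0.00000 [ 0.45  2.06  1.25  0.24 -0.27  1.22]
cost 0.00000 [ 0.45  1.91  0.98  0.42 -0.16  1.04]
cost 0.24279 [ 0.45  2.06  0.82  2.05 -0.32 -0.63]
cost 0.00000 [ 0.55  2.04  1.34  0.31 -0.39  1.07]
cost 0.00000 [ 0.55  1.91  1.06  0.46 -0.26  0.91]
0.4
cost 0.26114 [ 0.57  2.06  0.94 -1.78 -0.16  3.1 ]
cost 0.00085 [ 0.45  2.06  1.41  0.12 -0.51  1.34]
cost 0.00000 [ 0.45  2.01  1.21  0.14 -0.38  1.31]
cost 0.12292 [ 0.52 -0.42  1.41  1.75 -2.99  3.1 ]
cost 0.00124 [ 0.56  1.95  1.41  0.17 -0.63  1.2 ]
cost 0.00000 [ 0.55  1.99  1.29  0.2  -0.49  1.17]
0.3
cost 0.03440 [ 0.47 -1.21  1.39 -3.15 -2.33 -1.73]
cost 0.00111 [ 0.46  0.85  1.41  0.04 -1.86  1.44]
cost 0.00000 [ 0.45  2.04  1.41  0.07 -0.64  1.38]
cost 0.10969 [ 0.51 -0.35  1.41  1.75 -2.99  3.1 ]
cost 0.00040 [ 0.57  0.84  1.41  0.07 -1.86  1.34]
cost 0.00005 [ 0.56  1.95  1.41  0.11 -0.73  1.25]
0.2
cost 0.02446 [ 0.46 -1.21  1.27 -3.15 -2.37 -1.73]
cost 0.00000 [ 0.46  0.57  1.31  0.03 -2.11  1.44]
cost 0.00036 [ 0.45  1.91  1.41  0.04 -0.87  1.41]
cost 0.02337 [ 0.58 -1.21  1.25 -3.16 -2.4  -1.85]
cost 0.00000 [ 0.57  0.36  1.16  0.06 -2.18  1.35]
cost 0.00052 [ 0.56  1.7   1.41  0.06 -1.08  1.3 ]
```

```bash
cat >> h.py <<'E'
def log():
    s=arm.read_state();open('log.txt','a').write(' '.join(map(str,[*s['joints'],*s['position']]))+'\n')
E
python3 -c "
from h import *
log();plan(A+2*AX,lean(PSI,.4),90)"
```

```text
travel [46.1, 72.3, 33.9] dr [0.006, -0.168, -0.021] rows 1.8 tcp [520.  93. 360.]
```

Call:
{"api": "move_arm", "payload": {
  "fingers": [48,48,48,48],
  "travel": [
    [15,24,11],
    [31,48,22],
    [46,72,34],
    [46,72,34]
  ],
  "dr": [
    [0.002,-0.05,-0.007],
    [0.004,-0.11,-0.014],
    [0.006,-0.168,-0.021],
    [0.006,-0.168,-0.021]
  ]
}}

```text
clock: 1.5
position: [520.4, 95.0, 361.7]
ee_rot: [0.969, 0.149, 0.196, -0.035]
contact_force: [1.0, -2.0, 0.5]
gripper_width: 47.7
grasp_force: 0.0
```

```bash
python3 - <<'E'
from h import *
log();grasp_now()
t=open('fk.py').read()
t=t.replace("s=arm.read_state();D.append","D+=[(r[:6],r[6:]) for r in np.loadtxt('log.txt')]\ns=arm.read_state();D.append");open('fk.py','w').write(t)
from fk import *
print(PP.round(1),f(PP)[:-7].round(1))
E
```

```text
grasp pt [577.7 114.5 219. ] z [ 0.369  0.126 -0.921] y [ 0.302 -0.953 -0.009] t 1.5 w 47.7 F 0.0 [ 1.  -2.   0.5] j [ 0.5   0.19 -0.46  0.13 -0.53  1.27]
[ 775.3  822.4 -459.   108.3 -266.3 -292.5 -171.6] [ 12.1  -0.4  -1.5  10.4 -14.2  -2.4  -8.3  12.3   1.9  -8.3  12.3   1.9]
```

```bash
python3 - <<'E'
t=open('fk.py').read()
t=t.replace("a,d,w=p","a,d,w,lx,w2,u=p").replace("[0,0,L1]","[lx,0,L1]").replace("+M@[d,0,0]","+M@[d,w2,u]")
t=t.replace("80.,150])","80.,-150,0,0,0])").replace(".01*(p-P0)",".003*(p-P0)")
t=t.replace("PP=least_squares(f,P0).x","PP=least_squares(f,P0,bounds=([-150,0,100,100,-200,20,-250,-150,-200,-100],[200,600,600,600,200,300,250,150,200,100])).x")
open('fk.py','w').write(t)
E
python3 - <<'E'
from fk import *
print(PP.round(1),f(PP)[:-10].round(1))
for a in(.611,.5,.4,.3,.2):
    M=lean(PSI,a);print(a);
    for q in (A,B):
        ik(q,M);ik(q+80*AX,M)
E
```

```text
[  49.   171.1  549.3  405.7  -13.2  124.1   -3.1  -26.9 -156.8    1.6] [ 0.1 -0.   0.  -0.  -0.   0.  -0.   0.1 -0.  -0.   0.1 -0. ]
0.611
cost 0.01585 [ 0.46  0.34 -0.5  -0.19 -0.16  1.63]
cost 0.00562 [ 0.49  0.16 -0.7   0.3  -0.16  1.12]
cost 0.03677 [ 0.61  0.34 -0.56 -0.03 -0.16  1.35]
cost 0.01408 [ 0.59  0.14 -0.81  0.69 -0.16  0.64]
0.5
cost 0.00253 [ 0.47  0.35 -0.6   0.24 -0.16  1.19]
cost 0.00000 [ 0.49  0.17 -0.67  0.36 -0.25  1.06]
cost 0.00847 [ 0.59  0.34 -0.66  0.44 -0.16  0.88]
cost 0.00000 [ 0.58  0.16 -0.79  0.75 -0.19  0.59]
0.4
cost 0.00000 [ 0.48  0.37 -0.54  0.24 -0.28  1.18]
cost 0.00000 [ 0.5   0.2  -0.53  0.17 -0.46  1.24]
cost 0.00000 [ 0.58  0.36 -0.64  0.52 -0.21  0.81]
cost 0.00000 [ 0.64  0.19 -0.59  0.31 -0.43  0.98]
0.3
cost 0.00000 [ 0.48  0.39 -0.42  0.11 -0.47  1.31]
cost 0.00000 [ 0.49  0.23 -0.43  0.09 -0.62  1.32]
cost 0.00000 [ 0.6   0.38 -0.46  0.2  -0.44  1.11]
cost 0.00000 [ 0.63  0.22 -0.47  0.17 -0.6   1.12]
0.2
cost 0.00000 [ 0.47  0.42 -0.32  0.05 -0.63  1.37]
cost 0.00000 [ 0.49  0.26 -0.34  0.05 -0.77  1.36]
cost 0.00000 [ 0.59  0.41 -0.35  0.1  -0.62  1.21]
cost 0.00000 [ 0.62  0.26 -0.37  0.09 -0.75  1.2 ]
```

```bash
python3 -c "
from h import *
log();plan(A+5*AX,lean(PSI,.3),0)"
```

```text
travel [12.8, 2.6, 88.5] dr [-0.007, -0.101, -0.006] rows 1.8 tcp [565. 107. 285.]
```

Call:
{"api": "move_arm", "payload": {
  "fingers": [48,48,48,48,48,48,48,48],
  "travel": [
    [8,2.6,5],
    [12,2.6,15],
    [12.8,2.6,30],
    [12.8,2.6,45],
    [12.8,2.6,60],
    [12.8,2.6,75],
    [12.8,2.6,88.5],
    [12.8,2.6,88.5]
  ],
  "dr": [
    [-0.003,-0.05,-0.003],
    [-0.007,-0.101,-0.006],
    [-0.007,-0.101,-0.006],
    [-0.007,-0.101,-0.006],
    [-0.007,-0.101,-0.006],
    [-0.007,-0.101,-0.006],
    [-0.007,-0.101,-0.006],
    [-0.007,-0.101,-0.006]
  ]
}}

```text
clock: 2.3
position: [564.6, 107.2, 282.8]
ee_rot: [0.977, 0.152, 0.147, -0.022]
contact_force: [-0.6, -0.2, -0.5]
gripper_width: 48.1
grasp_force: 0.0
```

```bash
python3 -c "
from h import *
log();grasp_now();plan(A+5*AX,lean(PSI,.3),0)
for n in ['scene','wrist']: cv2.imwrite('pics/%s1.png'%n,arm.get_image(n)[:,:,::-1])
a=cv2.imread('pics/scene1.png')[180:330,190:340];w=cv2.imread('pics/wrist1.png')
cv2.imwrite('pics/c1.png',np.hstack([cv2.resize(a,(400,400)),cv2.resize(w[60:360,130:430],(400,400))]))"
```

```text
grasp pt [608.  120.7 134.6] z [ 0.28   0.087 -0.956] y [ 0.304 -0.953  0.002] t 2.3 w 48.1 F 0.0 [-0.6 -0.2 -0.5] j [ 0.48  0.37 -0.42  0.11 -0.5   1.31]
travel [1.1, 0.2, -2.1] dr [0.003, 0.002, -0.001] rows 0.0 tcp [565. 107. 285.]
```

View pics/c1.png

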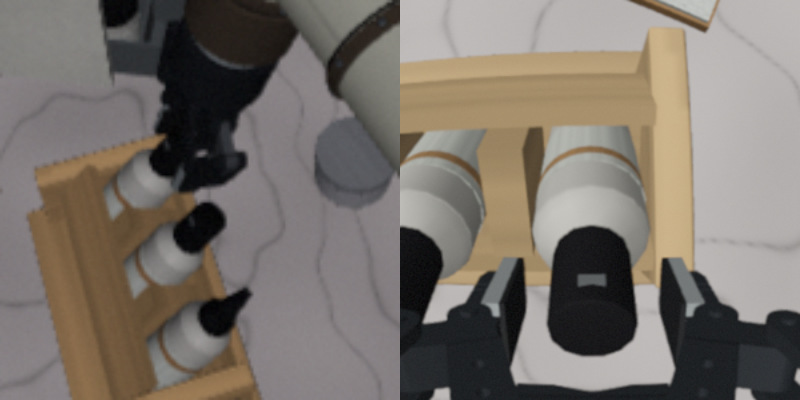

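The wrist view (right half) shows bottle_1's cap centred between the pads, about (592,290) in the crop, with the neighbours clear.

Call:
{"api": "move_arm", "payload": {
  "fingers": [48,20,20,20,20,20,20,20],
  "travel": [
    [1,0,-2],
    [1,0,-2],
    [1,0,-2],
    [1,0,-2],
    [1,0,-2],
    [1,0,-2],
    [1,0,-2],
    [1,0,-2]
  ],
  "dr": [
    [0,0,0],
    [0,0,0],
    [0,0,0],
    [0,0,0],
    [0,0,0],
    [0,0,0],
    [0,0,0],
    [0,0,0]
  ]
}}

```text
clock: 3.2
position: [565.2, 107.5, 289.0]
ee_rot: [0.977, 0.152, 0.15, -0.023]
contact_force: [-3.7, -0.4, 5.5]
gripper_width: 26.1
grasp_force: 58.9
```

```bash
python3 -c "
from h import *
grasp_now();s=arm.read_state();C=R.from_quat(s['ee_rot'])
print('axis in tool',C.inv().apply(AX).round(3)*100)"
```

```text
grasp pt [609.5 121.4 141.1] z [ 0.286  0.09  -0.954] y [ 0.304 -0.953  0.002] t 3.2 w 26.1 F 58.9 [-3.7 -0.4  5.5] j [ 0.48  0.36 -0.41  0.11 -0.5   1.31]
axis in tool [-30.2   0.2 -95.3]
```

Call:
{"api": "move_arm", "payload": {
  "fingers": [20,20,20,20,20,20,20,20],
  "travel": [
    [-3,0,-9.5],
    [-6.3,0,-20],
    [-9.4,0,-30],
    [-12.6,0,-40],
    [-15.8,0,-50],
    [-20.5,0,-65],
    [-25.2,0,-80],
    [-28.4,0,-90]
  ],
  "dr": [
    [0,0,0],
    [0,0,0],
    [0,0,0],
    [0,0,0],
    [0,0,0],
    [0,0,0],
    [0,0,0],
    [0,0,0]
  ]
}}

```text
clock: 4.0
position: [512.3, 90.5, 366.1]
ee_rot: [0.977, 0.152, 0.148, -0.022]
contact_force: [0.3, 0.7, -0.4]
gripper_width: 26.3
grasp_force: 59.3
```

```bash
python3 - <<'E'
from h import *
grasp_now();log()
from fk import ik
THU=-.09
def ML2(psi,a):  # flipped half turn
    M=lean(psi,a);return np.c_[-M[:,0],-M[:,1],M[:,2]]
for a in (.31,):
  for g in ([612,-62,250],[608,-126,125],[608,-62,125],[600,-126,250]):
    ik(g,ML2(THU,a)); ik(g,lean(THU,-a))
E
```

```text
grasp pt [556.1 104.1 218. ] z [ 0.282  0.088 -0.955] y [ 0.303 -0.953  0.002] t 4.0 w 26.3 F 59.3 [ 0.3  0.7 -0.4] j [ 0.5   0.18 -0.43  0.09 -0.66  1.31]
cost 0.00000 [ 0.2   0.23 -0.29  0.13 -0.75 -1.94]
cost 0.00000 [ 0.13  0.52  0.22 -0.07 -1.58  1.36]
cost 0.00000 [ 0.08  0.38 -0.44  0.12 -0.45 -1.84]
cost 0.00000 [ 0.04  0.63  0.07 -0.04 -1.33  1.46]
cost 0.00000 [ 0.2   0.36 -0.5   0.21 -0.42 -2.04]
cost 0.00000 [ 0.13  0.61  0.06 -0.07 -1.32  1.38]
cost 0.00000 [ 0.08  0.23 -0.28  0.08 -0.76 -1.79]
cost 0.00000 [ 0.04  0.52  0.21 -0.04 -1.57  1.45]
```

```bash
cat >> h.py <<'E'
def ML2(psi,a):
    M=lean(psi,a);return np.c_[-M[:,0],-M[:,1],M[:,2]]
E
python3 - <<'E'
from h import *
from fk import ik
plan([545,40,320],lean(-1.4,0));ik([545,40,320],lean(-1.4,0))
E
```

```text
travel [47.3, 58.2, -99.3] dr [-0.255, -0.225, 1.694] rows 11.5 tcp [545.  40. 475.]
cost 0.00000 [ 0.37  0.21 -0.07  0.   -1.3  -0.2 ]
```

Call:
{"api": "move_arm", "payload": {
  "fingers": [20,20,20,20,20,20,20,20,20,20],
  "travel": [
    [0,0,-30],
    [0,5,-60],
    [6,15,-80],
    [15,25,-95],
    [25,35,-99],
    [35,45,-99],
    [47,58,-99],
    [47,58,-99],
    [47,58,-99],
    [47,58,-99]
  ],
  "dr": [
    [-0.02,-0.02,0.14],
    [-0.04,-0.036,0.28],
    [-0.063,-0.056,0.42],
    [-0.084,-0.074,0.56],
    [-0.105,-0.093,0.7],
    [-0.126,-0.112,0.84],
    [-0.147,-0.13,0.98],
    [-0.168,-0.149,1.12],
    [-0.19,-0.167,1.26],
    [-0.21,-0.186,1.4]
  ]
}}

```text
clock: 5.0
position: [545.3, 40.4, 473.3]
ee_rot: [0.849, -0.527, 0.028, -0.004]
contact_force: [-0.4, 0.4, -1.6]
gripper_width: 26.2
grasp_force: 59.2
```

```bash
python3 - <<'E'
from h import *
from fk import ik
grasp_now();M=ML2(-.09,.311);plan([570,-60,300],M);ik([570,-60,300],M)
E
```

```text
grasp pt [553.3  37.  318.6] z [ 0.052 -0.022 -0.998] y [-0.895 -0.444 -0.037] t 5.0 w 26.2 F 59.2 [-0.4  0.4 -1.6] j [ 0.38  0.2  -0.1   0.04 -1.23  0.07]
travel [75.1, 63.8, 26.7] dr [0.263, -0.171, 2.109] rows 14.2 tcp [523. -56. 448.]
cost 0.00000 [ 0.22  0.12 -0.3   0.13 -0.85 -1.95]
```

Call:
{"api": "move_arm", "payload": {
  "fingers": [20,20,20,20,20,20,20,20,20,20],
  "travel": [
    [5,4,2],
    [10,8,4],
    [15,13,5],
    [20,17,7],
    [25,21,9],
    [30,25,11],
    [35,30,12],
    [40,34,14],
    [45,38,16],
    [50,42,18]
  ],
  "dr": [
    [0.018,-0.011,0.141],
    [0.035,-0.023,0.281],
    [0.053,-0.034,0.422],
    [0.07,-0.046,0.562],
    [0.088,-0.057,0.703],
    [0.105,-0.068,0.844],
    [0.123,-0.08,0.984],
    [0.14,-0.091,1.125],
    [0.158,-0.103,1.265],
    [0.175,-0.114,1.406]
  ]
}}

```text
clock: 6.0
position: [530.9, -23.6, 456.0]
ee_rot: [-0.305, 0.945, -0.016, 0.118]
contact_force: [0.2, 0.4, -0.2]
gripper_width: 26.5
grasp_force: 59.3
```

```bash
python3 - <<'E'
from h import *
grasp_now();M=ML2(-.09,.311);plan([570,-90,300],M)
E
```

```text
grasp pt [567.  -17.2 305.4] z [ 0.233  0.042 -0.972] y [-0.572  0.814 -0.102] t 6.0 w 26.5 F 59.3 [ 0.2  0.4 -0.2] j [ 0.27  0.14 -0.21  0.03 -0.98 -1.23]
travel [44.2, -45.0, 3.7] dr [0.088, -0.055, 0.703] rows 4.7 tcp [523. -86. 448.]
```

Call:
{"api": "move_arm", "payload": {
  "fingers": [20,20,20,20,20,20,20,20],
  "travel": [
    [8,-8,1],
    [16,-16,1.5],
    [24,-24,2],
    [32,-32,3],
    [40,-40,3.5],
    [44,-45,3.7],
    [44,-45,3.7],
    [44,-45,3.7]
  ],
  "dr": [
    [0.016,-0.01,0.13],
    [0.032,-0.02,0.26],
    [0.049,-0.03,0.39],
    [0.065,-0.041,0.52],
    [0.081,-0.051,0.65],
    [0.088,-0.055,0.703],
    [0.088,-0.055,0.703],
    [0.088,-0.055,0.703]
  ]
}}

```text
clock: 6.8
position: [523.8, -85.2, 447.9]
ee_rot: [0.041, 0.987, -0.007, 0.155]
contact_force: [0.3, 0.2, -0.8]
gripper_width: 26.4
grasp_force: 59.3
```

```bash
python3 - <<'E'
from h import *
grasp_now();log()
for n in ['scene','top','wrist']: cv2.imwrite('pics/%s2.png'%n,arm.get_image(n)[:,:,::-1])
a=cv2.imread('pics/scene2.png')[60:260,160:360];w=cv2.imread('pics/wrist2.png');t=cv2.imread('pics/top2.png')[90:270,230:410]
cv2.imwrite('pics/c2.png',np.vstack([np.hstack([cv2.resize(a,(400,400)),cv2.resize(t,(400,400))]),np.hstack([cv2.resize(w,(267,200)),np.zeros((200,533,3),np.uint8)])]))
E
```

```text
grasp pt [571.2 -89.3 300.4] z [ 0.306 -0.027 -0.952] y [ 0.083  0.997 -0.001] t 6.8 w 26.4 F 59.3 [ 0.3  0.2 -0.8] j [ 0.16  0.13 -0.28  0.1  -0.86 -1.87]
```

View pics/c2.png

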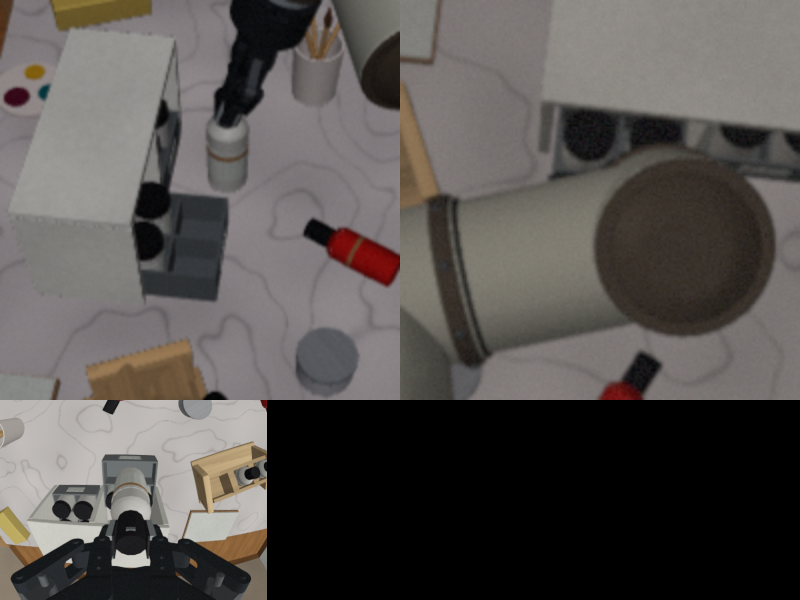

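Scene crop shows bottle_1 held upright above the table, foot around scene px (274,153), near the tray's front. The cell floors are empty.

```bash
cat >> h.py <<'E'
def proj(n,p):
    m=arm.camera_model(n);K=m['intrinsics'];P=m['pose'];q=P[:3,:3].T@(np.array(p)-P[:3,3]);return np.array([K[0][2]-K[0][0]*q[0]/q[2],K[1][2]+K[1][1]*q[1]/q[2]])
def whitebody(f,x0,y0,x1,y1):
    a=cv2.medianBlur(cv2.imread(f),3)[y0:y1,x0:x1]
    return a
E
python3 - <<'E'
from h import *
np.set_printoptions(precision=2,suppress=True)
F0=np.array([675.1,142.4,36]);g=np.array([609.5,121.4,141.1]);M0=rot([.304,-.953,.002],[.286,.09,-.954])
ft=M0.T@(F0-g);axt=M0.T@AX;print("foot in tool",ft,"axis",axt)
s=arm.read_state();M=R.from_quat(s['ee_rot']).as_matrix();gn=s['position']+155*M[:,2]
F=gn+M@ft;ax=M@axt;print("pred foot",F,"axis",ax)
for t in (0,44,88,135):print(t,proj("scene",F+t*ax))
a=cv2.medianBlur(cv2.imread("pics/scene2.png"),3)
for v in range(118,158,3):
    r=a[v,255:300].max(1).astype(int);print(v,r.tolist())
E
```

```text
foot in tool [ 34.2   -0.19 120.92] axis [-0.3   0.   -0.95]
pred foot [576.38 -89.7  174.98] axis [-0.01  0.    1.  ]
0 [272.31 149.27]
44 [272.36 136.67]
88 [272.41 123.01]
135 [272.47 107.11]
118 [136, 136, 136, 137, 137, 136, 136, 135, 135, 132, 118, 84, 68, 68, 68, 45, 17, 15, 15, 16, 16, 16, 23, 50, 54, 64, 69, 97, 103, 128, 131, 131, 131, 132, 133, 133, 133, 133, 133, 133, 133, 133, 134, 134, 134]
121 [135, 135, 134, 134, 135, 134, 134, 132, 117, 104, 103, 107, 95, 80, 55, 24, 17, 17, 17, 17, 18, 36, 57, 65, 81, 109, 105, 104, 105, 127, 129, 130, 130, 130, 130, 130, 131, 132, 132, 133, 132, 132, 133, 132, 133]
124 [133, 133, 133, 133, 133, 132, 132, 126, 111, 111, 119, 124, 127, 131, 133, 136, 119, 107, 107, 110, 121, 131, 138, 135, 134, 129, 121, 111, 101, 101, 128, 130, 129, 129, 129, 129, 129, 130, 130, 130, 131, 131, 132, 131, 132]
127 [133, 132, 132, 131, 131, 131, 131, 122, 92, 92, 111, 124, 131, 137, 139, 142, 145, 151, 153, 153, 149, 145, 141, 137, 133, 124, 117, 98, 98, 110, 127, 128, 128, 128, 128, 129, 129, 130, 130, 131, 130, 131, 131, 131, 130]
130 [133, 132, 132,
[... 1495 characters left out ...]
121, 121, 121, 122, 123]
151 [139, 138, 139, 139, 139, 138, 138, 137, 135, 115, 96, 96, 97, 100, 102, 104, 105, 105, 105, 104, 101, 99, 96, 94, 91, 88, 85, 95, 127, 131, 131, 130, 129, 128, 127, 125, 123, 121, 121, 123, 125, 125, 125, 125, 125]
154 [133, 134, 137, 137, 137, 137, 138, 138, 138, 138, 134, 113, 107, 106, 105, 105, 105, 105, 104, 104, 103, 100, 100, 102, 103, 121, 133, 133, 132, 131, 129, 128, 126, 125, 129, 129, 128, 128, 129, 129, 128, 127, 127, 126, 126]
157 [84, 95, 97, 98, 106, 106, 106, 111, 114, 121, 123, 125, 130, 131, 131, 129, 123, 121, 123, 130, 137, 137, 137, 136, 136, 134, 131, 127, 127, 127, 133, 133, 132, 133, 132, 132, 131, 130, 130, 129, 129, 129, 128, 126, 125]
```

```bash
cat >> h.py <<'E'
def shift(dw):
    s=arm.read_state();print("tool shift",R.from_quat(s['ee_rot']).inv().apply(dw).round(1).tolist())
E
python3 -c "
from h import *
shift([33.5,-37.8,0]);shift([33.5,-37.8,-100]);shift([0,0,-50]);shift([0,0,-71]);shift([0,0,-78])"
```

```text
tool shift [-34.7, -34.9, 11.3]
tool shift [-4.0, -34.8, 106.4]
tool shift [15.4, 0.0, 47.6]
tool shift [21.8, 0.1, 67.6]
tool shift [24.0, 0.1, 74.2]
```

Call:
{"api": "move_arm", "payload": {
  "fingers": [20,20,20,20,20,20,20,20,20],
  "travel": [
    [-11,-11,4],
    [-23,-23,8],
    [-34.7,-34.9,11.3],
    [-28,-34.9,31],
    [-22,-34.9,51],
    [-14,-34.9,75],
    [-8,-34.9,93],
    [-4,-34.9,106],
    [-4,-34.9,106]
  ],
  "dr": [
    [0,0,0],
    [0,0,0],
    [0,0,0],
    [0,0,0],
    [0,0,0],
    [0,0,0],
    [0,0,0],
    [0,0,0],
    [0,0,0]
  ]
}}

```text
clock: 7.85
position: [557.2, -122.8, 346.0]
ee_rot: [0.041, 0.987, -0.007, 0.153]
contact_force: [-0.5, 0.7, -1.6]
gripper_width: 26.2
grasp_force: 59.4
```

```bash
python3 - <<'E'
from h import *
np.set_printoptions(precision=1,suppress=True)
grasp_now();log()
s=arm.read_state();M=R.from_quat(s['ee_rot']).as_matrix();gn=s['position']+155*M[:,2]
print("pred foot",gn+M@[34.2,-.2,120.9])
cv2.imwrite('pics/scene3.png',arm.get_image('scene')[:,:,::-1]);cv2.imwrite('pics/wrist3.png',arm.get_image('wrist')[:,:,::-1])
a=cv2.imread('pics/scene3.png')[120:220,210:310]
w=cv2.imread('pics/wrist3.png')[20:320,130:430]
cv2.imwrite('pics/c3.png',np.hstack([cv2.resize(a,(400,400)),cv2.resize(w,(400,400))]))
E
```

```text
grasp pt [ 603.9 -126.9  198.2] z [ 0.3 -0.  -1. ] y [ 0.1  1.  -0. ] t 7.85 w 26.2 F 59.4 [-0.5  0.7 -1.6] j [ 0.1  0.3 -0.3  0.1 -0.6 -1.8]
pred foot [ 607.9 -127.6   72.6]
```

View pics/c3.png

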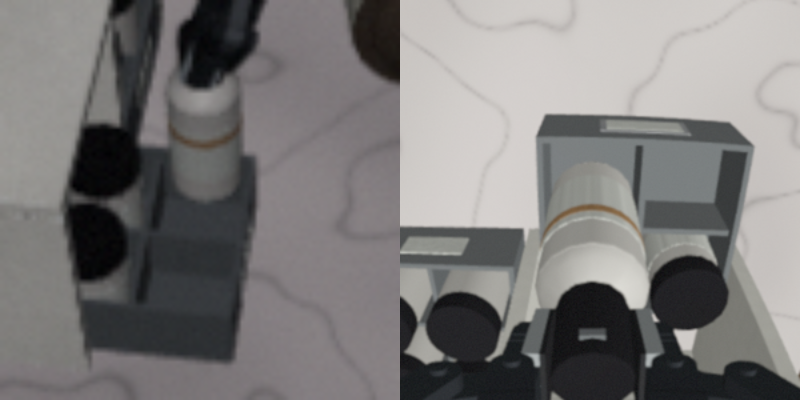

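Bottle_1 is over the right front cell (scene crop foot ≈(207,195), wrist crop foot centred ≈593 between walls 545 and 640). Lowering.

Call:
{"api": "move_arm", "payload": {
  "fingers": [20,20,20,20,20,20,20,20],
  "travel": [
    [3,0,9.5],
    [6.2,0,19],
    [9.2,0,28.5],
    [12.3,0,38],
    [15.4,0,47.6],
    [17.5,0,54],
    [19.1,0,59],
    [19.1,0,59]
  ],
  "dr": [
    [0,0,0],
    [0,0,0],
    [0,0,0],
    [0,0,0],
    [0,0,0],
    [0,0,0],
    [0,0,0],
    [0,0,0]
  ]
}}

```text
clock: 8.75
position: [557.6, -123.2, 285.4]
ee_rot: [0.041, 0.987, -0.007, 0.155]
contact_force: [-1.1, 0.3, -1.3]
gripper_width: 26.3
grasp_force: 59.4
```

```bash
cat >> h.py <<'E'
def foot():
    s=arm.read_state();M=R.from_quat(s['ee_rot']).as_matrix();print("foot",(s['position']+155*M[:,2]+M@[34.2,-.2,120.9]).round(1),s['contact_force'].round(1))
E
python3 -c "
from h import *
foot()"
```

```text
foot [ 609.3 -128.1   12.3] [-1.1  0.3 -1.3]
```

Call:
{"api": "move_arm", "payload": {
  "fingers": [20,20,20,20,20],
  "travel": [
    [0.6,0,2],
    [1.2,0,4],
    [1.8,0,5.5],
    [2.2,0,7],
    [2.2,0,7]
  ],
  "dr": [
    [0,0,0],
    [0,0,0],
    [0,0,0],
    [0,0,0],
    [0,0,0]
  ]
}}

```text
clock: 9.25
position: [557.7, -123.2, 278.9]
ee_rot: [0.041, 0.987, -0.007, 0.156]
contact_force: [0.5, -0.5, -1.9]
gripper_width: 26.1
grasp_force: 59.4
```

Call:
{"api": "move_arm", "payload": {
  "fingers": [20,20,20,20,20],
  "travel": [
    [0.5,0,1.5],
    [0.8,0,2.5],
    [1.1,0,3.5],
    [1.4,0,4.5],
    [1.4,0,4.5]
  ],
  "dr": [
    [0,0,0],
    [0,0,0],
    [0,0,0],
    [0,0,0],
    [0,0,0]
  ]
}}

```text
clock: 9.75
position: [558.7, -123.3, 277.2]
ee_rot: [0.041, 0.987, -0.007, 0.158]
contact_force: [-4.2, 0.9, 11.0]
gripper_width: 26.3
grasp_force: 60.9
```

```bash
python3 -c "
from h import *
foot()"
```

```text
foot [ 612.3 -128.3    4.4] [-4.2  0.9 11. ]
```

Call:
{"api": "move_arm", "payload": {
  "fingers": [20,20,46,46,46,46,46],
  "travel": [
    [-0.5,0,-1.5],
    [-0.8,0,-2.5],
    [-0.8,0,-2.5],
    [-0.8,0,-2.5],
    [-0.8,0,-2.5],
    [-0.8,0,-2.5],
    [-0.8,0,-2.5]
  ],
  "dr": [
    [0,0,0],
    [0,0,0],
    [0,0,0],
    [0,0,0],
    [0,0,0],
    [0,0,0],
    [0,0,0]
  ]
}}

```text
clock: 10.45
position: [557.9, -123.2, 276.7]
ee_rot: [0.041, 0.987, -0.007, 0.156]
contact_force: [-0.4, 0.0, -1.0]
gripper_width: 46.2
grasp_force: 0.0
```

Call:
{"api": "move_arm", "payload": {
  "fingers": [46,46,46,46,46,46,46,46,46,46],
  "travel": [
    [0,0,-5],
    [0,0,-15],
    [0,0,-30],
    [0,0,-50],
    [0,0,-75],
    [0,0,-100],
    [0,0,-125],
    [0,0,-150],
    [0,0,-170],
    [0,0,-170]
  ],
  "dr": [
    [0,0,0],
    [0,0,0],
    [0,0,0],
    [0,0,0],
    [0,0,0],
    [0,0,0],
    [0,0,0],
    [0,0,0],
    [0,0,0],
    [0,0,0]
  ]
}}

```text
clock: 11.45
position: [505.2, -118.7, 443.0]
ee_rot: [0.041, 0.986, -0.007, 0.16]
contact_force: [0.0, -0.5, 1.3]
gripper_width: 46.2
grasp_force: 0.0
```

```bash
python3 - <<'E'
from h import *
grasp_now()
cv2.imwrite('pics/scene4.png',arm.get_image('scene')[:,:,::-1]);cv2.imwrite('pics/top4.png',arm.get_image('top')[:,:,::-1])
a=cv2.imread('pics/scene4.png')[120:220,210:310];w=cv2.imread('pics/top4.png')[120:220,280:380]
cv2.imwrite('pics/c4.png',np.hstack([cv2.resize(a,(400,400)),cv2.resize(w,(400,400))]))
# next: back to the rack, first half of the reverse turn
plan([545,30,330],lean(-1.4,0))
E
```

```text
grasp pt [ 554.  -122.8  295.9] z [ 0.315 -0.026 -0.949] y [ 0.083  0.997 -0.   ] t 11.45 w 46.2 F 0.0 [ 0.  -0.5  1.3] j [ 0.1   0.11 -0.31  0.08 -0.84 -1.79]
travel [-40.1, 151.4, -35.2] dr [-0.287, 0.221, -1.809] rows 12.3 tcp [545.  30. 485.]
```

View pics/c4.png

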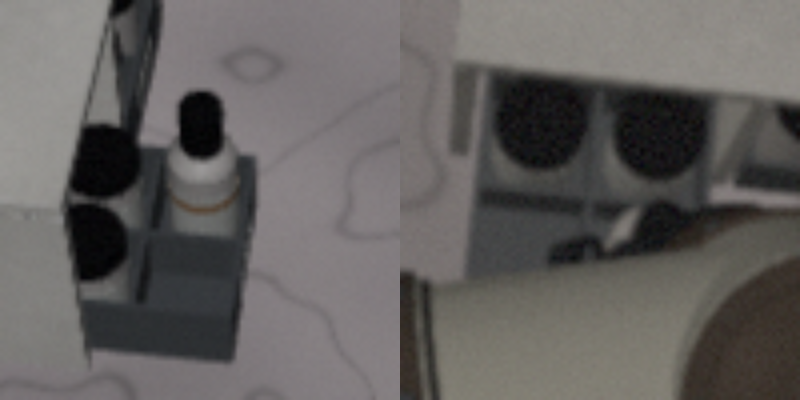

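Scene crop shows bottle_1 standing upright in the right front cell, cap at crop (200,125). Now to bottle_2.

Call:
{"api": "move_arm", "payload": {
  "fingers": [48,48,48,48,48,48,48,48,48,48],
  "travel": [
    [-3,8,-15],
    [-6,20,-30],
    [-9,35,-35],
    [-13,50,-35],
    [-18,68,-35],
    [-23,86,-35],
    [-27,103,-35],
    [-31,120,-35],
    [-36,136,-35],
    [-40,151,-35]
  ],
  "dr": [
    [-0.022,0.017,-0.14],
    [-0.044,0.034,-0.28],
    [-0.067,0.051,-0.42],
    [-0.089,0.068,-0.56],
    [-0.111,0.085,-0.7],
    [-0.133,0.103,-0.84],
    [-0.155,0.12,-0.98],
    [-0.178,0.137,-1.12],
    [-0.2,0.154,-1.26],
    [-0.222,0.171,-1.4]
  ]
}}

```text
clock: 12.55
position: [546.0, 30.4, 482.4]
ee_rot: [-0.62, 0.784, -0.001, 0.038]
contact_force: [0.6, 0.5, 0.5]
gripper_width: 47.7
grasp_force: 0.0
```

```bash
python3 -c "
from h import *
grasp_now();plan(B+5*AX,lean(PSI,.3),100)"
```

```text
grasp pt [555.4  37.5 327.9] z [ 0.061  0.046 -0.997] y [-0.972  0.231 -0.048] t 12.55 w 47.7 F 0.0 [0.6 0.5 0.5] j [ 0.35  0.19 -0.06 -0.02 -1.25 -0.57]
travel [-117.0, 65.5, 106.2] dr [0.226, 0.163, -2.106] rows 14.2 tcp [516. 164. 380.]
```

Call:
{"api": "move_arm", "payload": {
  "fingers": [48,48,48,48,48,48,48,48,48,48],
  "travel": [
    [-8,4,5],
    [-16,8,10],
    [-24,13,15],
    [-32,18,20],
    [-40,22,26],
    [-48,27,32],
    [-56,31,40],
    [-64,36,48],
    [-72,40,56],
    [-80,45,65]
  ],
  "dr": [
    [0.015,0.011,-0.14],
    [0.03,0.022,-0.28],
    [0.045,0.033,-0.42],
    [0.06,0.043,-0.56],
    [0.075,0.054,-0.7],
    [0.09,0.065,-0.84],
    [0.105,0.076,-0.98],
    [0.12,0.087,-1.12],
    [0.135,0.098,-1.26],
    [0.15,0.108,-1.4]
  ]
}}

```text
clock: 13.55
position: [524.7, 121.3, 420.0]
ee_rot: [0.973, -0.199, 0.111, -0.032]
contact_force: [0.1, -0.3, 0.5]
gripper_width: 47.6
grasp_force: 0.0
```

```bash
python3 -c "
from h import *
grasp_now();plan(B+5*AX,lean(PSI,.3),60)"
```

```text
grasp pt [560.1 124.2 269.1] z [ 0.229  0.018 -0.973] y [-0.381 -0.918 -0.107] t 13.55 w 47.6 F 0.0 [ 0.1 -0.3  0.5] j [ 0.55  0.18 -0.3   0.13 -0.89  0.54]
travel [-32.3, -35.1, 77.2] dr [0.076, 0.053, -0.706] rows 4.7 tcp [527. 168. 342.]
```

Call:
{"api": "move_arm", "payload": {
  "fingers": [48,48,48,48,48,48,48,48,48],
  "travel": [
    [-6,-7,5],
    [-12,-14,12],
    [-19,-21,20],
    [-26,-28,30],
    [-32,-35,42],
    [-32,-35,60],
    [-32.3,-35.1,77],
    [-32.3,-35.1,77],
    [-32.3,-35.1,77]
  ],
  "dr": [
    [0.015,0.01,-0.14],
    [0.03,0.021,-0.28],
    [0.045,0.032,-0.42],
    [0.06,0.042,-0.56],
    [0.076,0.053,-0.706],
    [0.076,0.053,-0.706],
    [0.076,0.053,-0.706],
    [0.076,0.053,-0.706],
    [0.076,0.053,-0.706]
  ]
}}

```text
clock: 14.45
position: [527.3, 167.4, 343.4]
ee_rot: [0.977, 0.15, 0.148, -0.023]
contact_force: [0.6, 0.7, 0.6]
gripper_width: 48.0
grasp_force: 0.0
```

```bash
python3 -c "
from h import *
grasp_now();plan(B+5*AX,lean(PSI,.3),0)"
```

```text
grasp pt [571.  181.2 195.3] z [ 0.282  0.089 -0.955] y [ 0.3   -0.954 -0.   ] t 14.45 w 48.0 F 0.0 [0.6 0.7 0.6] j [ 0.62  0.26 -0.41  0.16 -0.61  1.14]
travel [-0.8, -0.5, 61.2] dr [0.002, -0.0, -0.005] rows 1.2 tcp [544. 173. 285.]
```

Call:
{"api": "move_arm", "payload": {
  "fingers": [48,48,48,48,48,48,48],
  "travel": [
    [-0.8,-0.5,12],
    [-0.8,-0.5,24],
    [-0.8,-0.5,36],
    [-0.8,-0.5,46],
    [-0.8,-0.5,54],
    [-0.8,-0.5,56.5],
    [-0.8,-0.5,56.5]
  ],
  "dr": [
    [0,0,0],
    [0,0,0],
    [0,0,0],
    [0,0,0],
    [0,0,0],
    [0,0,0],
    [0,0,0]
  ]
}}

```text
clock: 15.15
position: [542.5, 172.8, 289.5]
ee_rot: [0.977, 0.15, 0.148, -0.023]
contact_force: [-0.6, 0.1, -0.4]
gripper_width: 48.1
grasp_force: 0.0
```

Call:
{"api": "move_arm", "payload": {
  "fingers": [20,20,20,20,20,20,20],
  "travel": [
    [0,0,0],
    [0,0,0],
    [0,0,0],
    [0,0,0],
    [0,0,0],
    [0,0,0],
    [0,0,0]
  ],
  "dr": [
    [0,0,0],
    [0,0,0],
    [0,0,0],
    [0,0,0],
    [0,0,0],
    [0,0,0],
    [0,0,0]
  ]
}}

```text
clock: 15.85
position: [542.4, 173.0, 290.8]
ee_rot: [0.977, 0.15, 0.149, -0.024]
contact_force: [-3.1, -0.6, 6.4]
gripper_width: 25.9
grasp_force: 59.5
```

```bash
python3 -c "
from h import *
grasp_now();s=arm.read_state();C=R.from_quat(s['ee_rot']);M=C.as_matrix()
print('axis in tool',C.inv().apply(AX).round(3)*100)
F0=np.array([675.1,142.4,36])+(B-A)*[1,1,0];print('foot tool',(M.T@(F0-s['position']-155*M[:,2])).round(1))"
```

```text
grasp pt [586.6 187.  142.9] z [ 0.285  0.091 -0.954] y [ 0.3   -0.954 -0.001] t 15.85 w 25.9 F 59.5 [-3.1 -0.6  6.4] j [ 0.61  0.35 -0.45  0.19 -0.49  1.11]
axis in tool [-30.3   0.2 -95.3]
foot tool [ 35.1  -0.2 123. ]
```

Call:
{"api": "move_arm", "payload": {
  "fingers": [20,20,20,20,20,20,20,20],
  "travel": [
    [-3,0,-9.5],
    [-6.3,0,-20],
    [-9.4,0,-30],
    [-12.6,0,-40],
    [-15.8,0,-50],
    [-20.5,0,-65],
    [-25.2,0,-80],
    [-28.4,0,-90]
  ],
  "dr": [
    [0,0,0],
    [0,0,0],
    [0,0,0],
    [0,0,0],
    [0,0,0],
    [0,0,0],
    [0,0,0],
    [0,0,0]
  ]
}}

```text
clock: 16.65
position: [489.7, 156.0, 368.7]
ee_rot: [0.977, 0.15, 0.149, -0.023]
contact_force: [0.4, 0.8, -1.1]
gripper_width: 26.2
grasp_force: 59.3
```

```bash
python3 -c "
from h import *
grasp_now();plan([545,80,330],lean(-1.3,0))"
```

```text
grasp pt [533.6 169.9 220.7] z [ 0.283  0.09  -0.955] y [ 0.3   -0.954 -0.001] t 16.65 w 26.2 F 59.3 [ 0.4  0.8 -1.1] j [ 0.65  0.17 -0.47  0.16 -0.65  1.11]
travel [63.2, 89.0, -102.2] dr [-0.243, -0.233, 1.591] rows 10.8 tcp [545.  80. 485.]
```

Call:
{"api": "move_arm", "payload": {
  "fingers": [20,20,20,20,20,20,20,20,20,20],
  "travel": [
    [0,0,-30],
    [0,5,-60],
    [6,15,-80],
    [15,25,-95],
    [25,40,-102],
    [35,52,-102],
    [47,65,-102],
    [57,77,-102],
    [63,89,-102],
    [63,89,-102]
  ],
  "dr": [
    [-0.021,-0.02,0.138],
    [-0.042,-0.04,0.276],
    [-0.063,-0.06,0.414],
    [-0.084,-0.081,0.552],
    [-0.105,-0.101,0.69],
    [-0.126,-0.121,0.828],
    [-0.147,-0.142,0.966],
    [-0.168,-0.162,1.104],
    [-0.19,-0.182,1.242],
    [-0.211,-0.202,1.38]
  ]
}}

```text
clock: 17.65
position: [546.3, 79.6, 483.5]
ee_rot: [0.853, -0.521, 0.021, -0.003]
contact_force: [-0.2, 0.3, -2.4]
gripper_width: 26.3
grasp_force: 59.2
```

```bash
python3 -c "
from h import *
grasp_now();plan([585,-55,300],ML2(-.08,.311))"
```

```text
grasp pt [552.4  76.9 328.7] z [ 0.039 -0.017 -0.999] y [-0.889 -0.457 -0.027] t 17.65 w 26.3 F 59.2 [-0.2  0.3 -2.4] j [ 0.45  0.21 -0.06  0.03 -1.28  0.02]
travel [111.2, 68.4, 37.9] dr [0.279, -0.175, 2.112] rows 14.3 tcp [538. -51. 448.]
```

Call:
{"api": "move_arm", "payload": {
  "fingers": [20,20,20,20,20,20,20,20,20,20],
  "travel": [
    [7,4,2],
    [15,9,4],
    [22,14,6],
    [30,18,9],
    [37,23,11],
    [44,27,13],
    [52,32,16],
    [59,36,18],
    [66,41,21],
    [74,45,23]
  ],
  "dr": [
    [0.018,-0.011,0.14],
    [0.037,-0.023,0.28],
    [0.055,-0.035,0.42],
    [0.074,-0.046,0.56],
    [0.092,-0.058,0.7],
    [0.111,-0.07,0.84],
    [0.13,-0.081,0.98],
    [0.148,-0.093,1.12],
    [0.167,-0.104,1.26],
    [0.185,-0.116,1.4]
  ]
}}

```text
clock: 18.65
position: [540.4, -6.7, 461.6]
ee_rot: [-0.315, 0.942, -0.013, 0.117]
contact_force: [0.6, 0.5, -0.9]
gripper_width: 26.5
grasp_force: 59.3
```

```bash
python3 -c "
from h import *
grasp_now();plan([585,-55,300],ML2(-.08,.311))"
```

```text
grasp pt [575.8   0.9 310.9] z [ 0.228  0.05  -0.972] y [-0.59   0.802 -0.097] t 18.65 w 26.5 F 59.3 [ 0.6  0.5 -0.9] j [ 0.29  0.16 -0.18  0.02 -1.   -1.23]
travel [31.6, -32.7, 10.9] dr [0.095, -0.057, 0.713] rows 4.8 tcp [538. -51. 448.]
```

Call:
{"api": "move_arm", "payload": {
  "fingers": [20,20,20,20,20,20,20,20],
  "travel": [
    [6,-6,2],
    [12,-12,4],
    [18,-18,6],
    [24,-24,8],
    [30,-30,10],
    [31.6,-32.7,10.9],
    [31.6,-32.7,10.9],
    [31.6,-32.7,10.9]
  ],
  "dr": [
    [0.017,-0.01,0.13],
    [0.034,-0.021,0.26],
    [0.052,-0.031,0.39],
    [0.069,-0.042,0.52],
    [0.087,-0.052,0.65],
    [0.095,-0.057,0.713],
    [0.095,-0.057,0.713],
    [0.095,-0.057,0.713]
  ]
}}

```text
clock: 19.45
position: [538.5, -50.8, 447.9]
ee_rot: [0.036, 0.987, -0.006, 0.155]
contact_force: [-1.0, 0.7, -2.3]
gripper_width: 26.0
grasp_force: 59.3
```

```bash
sed -i 's/34.2,-.2,120.9/35.1,-.2,123/' h.py; python3 - <<'E'
from h import *
np.set_printoptions(precision=2,suppress=True)
grasp_now();foot()
s=arm.read_state();M=R.from_quat(s['ee_rot']).as_matrix();print("axis",M@[-.303,.002,-.953])
F=s['position']+155*M[:,2]+M@[35.1,-.2,123]
shift(np.array([613,-64,75])-F);shift(np.array([613,-64,13])-F)
cv2.imwrite('pics/scene5.png',arm.get_image('scene')[:,:,::-1])
a=cv2.medianBlur(cv2.imread('pics/scene5.png'),3)
for t in (0,44,70):
    c=proj("scene",F+t*M@[-.303,.002,-.953]);r=a[int(c[1]),int(c[0])-18:int(c[0])+19].max(1);print(c,int(c[0])-18,r.tolist())
E
```

```text
grasp pt [585.9 -54.5 300.3] z [ 0.3  -0.02 -0.95] y [ 0.07  1.   -0.  ] t 19.45 w 26.0 F 59.3 [-1.   0.7 -2.3] j [ 0.23  0.15 -0.27  0.12 -0.86 -1.93]
foot [590.1 -55.1 172.5] [-1.   0.7 -2.3]
axis [-0.  0.  1.]
tool shift [7.5, -7.0, 100.0]
tool shift [26.5, -7.0, 159.0]
[266.18 161.38] 248 [54, 54, 57, 59, 89, 119, 127, 131, 131, 97, 92, 92, 99, 104, 107, 109, 110, 111, 110, 109, 108, 107, 106, 102, 99, 93, 85, 77, 77, 121, 130, 133, 137, 137, 137, 136, 137]
[265.93 149.05] 247 [140, 140, 140, 140, 139, 139, 131, 87, 39, 39, 74, 79, 89, 98, 103, 106, 106, 108, 108, 108, 108, 106, 104, 101, 100, 96, 87, 75, 73, 73, 102, 131, 132, 131, 131, 131, 130]
[265.77 141.29] 247 [81, 136, 137, 137, 137, 136, 135, 135, 126, 87, 87, 103, 118, 127, 134, 137, 139, 144, 149, 153, 148, 146, 138, 135, 132, 126, 116, 98, 79, 79, 98, 125, 127, 127, 127, 127, 127]
```

Call:
{"api": "move_arm", "payload": {
  "fingers": [20,20,20,20,20,20,20,20,20,20],
  "travel": [
    [-8,-4,15],
    [-10,-7,35],
    [-3,-7,65],
    [3,-7,85],
    [7.5,-7,100],
    [11,-7,111],
    [15,-7,123],
    [19,-7,135],
    [23,-7,148],
    [26.5,-7,159]
  ],
  "dr": [
    [0,0,0],
    [0,0,0],
    [0,0,0],
    [0,0,0],
    [0,0,0],
    [0,0,0],
    [0,0,0],
    [0,0,0],
    [0,0,0],
    [0,0,0]
  ]
}}

```text
clock: 20.5
position: [562.4, -59.8, 287.5]
ee_rot: [0.036, 0.987, -0.006, 0.155]
contact_force: [0.5, 0.3, -1.2]
gripper_width: 26.2
grasp_force: 59.4
```

```bash
python3 -c "
from h import *
foot();grasp_now()"
```

```text
foot [614.2 -64.1  12.1] [ 0.5  0.3 -1.2]
grasp pt [609.8 -63.4 139.9] z [ 0.306 -0.024 -0.952] y [ 0.073  0.997 -0.001] t 20.5 w 26.2 F 59.4 [ 0.5  0.3 -1.2] j [ 0.19  0.35 -0.47  0.19 -0.46 -1.99]
```

Call:
{"api": "move_arm", "payload": {
  "fingers": [20,20,20,20,20,20,20],
  "travel": [
    [0.6,0,2],
    [1.2,0,4],
    [1.8,0,5.5],
    [2.2,0,7],
    [2.5,0,8],
    [2.8,0,9],
    [2.8,0,9]
  ],
  "dr": [
    [0,0,0],
    [0,0,0],
    [0,0,0],
    [0,0,0],
    [0,0,0],
    [0,0,0],
    [0,0,0]
  ]
}}

```text
clock: 21.2
position: [562.4, -59.8, 279.6]
ee_rot: [0.036, 0.987, -0.006, 0.156]
contact_force: [-0.3, -0.0, 1.3]
gripper_width: 26.2
grasp_force: 59.7
```

Call:
{"api": "move_arm", "payload": {
  "fingers": [20,20,46,46,46,46,46],
  "travel": [
    [0.3,0,0.8],
    [0.3,0,0.8],
    [0.3,0,0.8],
    [0.3,0,0.8],
    [0.3,0,0.8],
    [0.3,0,0.8],
    [0.3,0,0.8]
  ],
  "dr": [
    [0,0,0],
    [0,0,0],
    [0,0,0],
    [0,0,0],
    [0,0,0],
    [0,0,0],
    [0,0,0]
  ]
}}

```text
clock: 21.9
position: [562.1, -59.7, 277.9]
ee_rot: [0.036, 0.987, -0.006, 0.155]
contact_force: [-0.0, -0.3, -0.1]
gripper_width: 45.8
grasp_force: 0.0
```

Call:
{"api": "move_arm", "payload": {
  "fingers": [46,46,46,46,46,46,46,46,46,46],
  "travel": [
    [0,0,-5],
    [0,0,-15],
    [0,0,-30],
    [0,0,-50],
    [0,0,-75],
    [0,0,-100],
    [0,0,-125],
    [0,0,-150],
    [0,0,-170],
    [0,0,-170]
  ],
  "dr": [
    [0,0,0],
    [0,0,0],
    [0,0,0],
    [0,0,0],
    [0,0,0],
    [0,0,0],
    [0,0,0],
    [0,0,0],
    [0,0,0],
    [0,0,0]
  ]
}}

```text
clock: 22.9
position: [509.5, -55.7, 444.1]
ee_rot: [0.036, 0.987, -0.006, 0.159]
contact_force: [0.9, -0.5, -0.3]
gripper_width: 45.9
grasp_force: 0.0
```

```bash
python3 - <<'E'
from fk import *
grasp_now()
for a in (.35,.45,.55,.65,.8):
  for x,y in((560,-91),(672,-100)):
    M=ML2(-.09,a);print(a,x,end=' ');ik(np.array([x,y,25.])-18*M[:,2],M)
for a in (.45,.6,.8):
  for x,y in((560,-91),(672,-100)):
    M=lean(-.09,a);print('unfl',a,x,end=' ');ik(np.array([x,y,25.])-18*M[:,2],M)
cv2.imwrite('pics/top6.png',arm.get_image('top')[:,:,::-1]);cv2.imwrite('pics/wrist6.png',arm.get_image('wrist')[:,:,::-1]);cv2.imwrite('pics/scene6.png',arm.get_image('scene')[:,:,::-1])
E
```

```text
grasp pt [558.2 -59.2 297. ] z [ 0.314 -0.022 -0.949] y [0.073 0.997 0.001] t 22.9 w 45.9 F 0.0 [ 0.9 -0.5 -0.3] j [ 0.23  0.1  -0.34  0.13 -0.83 -1.94]
0.35 560 cost 0.00478 [ 0.15  0.43 -0.68  0.15 -0.16 -1.95]
0.35 672 cost 0.00000 [ 0.11  0.55 -0.49  0.34 -0.2  -2.09]
0.45 560 cost 0.02022 [ 0.13  0.42 -0.59 -0.24 -0.16 -1.53]
0.45 672 cost 0.00638 [ 0.11  0.55 -0.46  0.12 -0.16 -1.88]
0.55 560 cost 0.03089 [ 0.02  0.42 -0.48 -0.81 -0.16 -0.86]
0.55 672 cost 0.02169 [ 0.09  0.54 -0.37 -0.29 -0.16 -1.44]
0.65 560 cost 0.00803 [-0.33  0.42 -0.48 -1.91 -0.16  0.53]
0.65 672 cost 0.02967 [-0.02  0.53 -0.26 -0.9  -0.16 -0.73]
0.8 560 cost 0.00000 [-0.52  0.48 -0.65 -2.34 -0.43  1.12]
0.8 672 cost 0.00001 [-0.3   0.54 -0.3  -1.94 -0.16  0.52]
unfl 0.45 560 cost 0.02022 [ 0.13  0.42 -0.59 -0.24 -0.16  1.61]
unfl 0.45 672 cost 0.00638 [ 0.11  0.55 -0.46  0.12 -0.16  1.26]
unfl 0.6 560 cost 0.02241 [-0.42  0.43 -0.53 -2.24 -0.16 -2.22]
unfl 0.6 672 cost 0.02808 [ 0.05  0.54 -0.32 -0.55 -0.16  2.  ]
unfl 0.8 560 cost 0.00000 [-0.52  0.48 -0.65 -2.34 -0.43 -2.02]
unfl 0.8 672 cost 0.00001 [-0.3   0.54 -0.3  -1.94 -0.16 -2.62]
```

```bash
python3 - <<'E'
import re
t=open('fk.py').read()
t=t.replace("def ik(g,M,back=0):","def ik(g,M,back=0,seeds=None):").replace("for j0 in (","for j0 in seeds or (").replace("print(\"cost","t0=best;print(\"cost").replace("best.x.round(2))","best.x.round(2));return best.x")
open('fk.py','w').write(t)
E
python3 - <<'E'
from fk import *
print(PP.round(1))
m=arm.camera_model('wrist')['pose'];M=R.from_quat(s['ee_rot']).as_matrix();print('cam in tool',(M.T@(m[:3,3]-s['position'])).round(0))
sd=[[-.4,.5,-.5,-2.6,-.5,1.3],[-.3,.5,-.4,-3,-.4,1.5],[-.3,.5,-.4,-2.6,-.3,-1.9],[-.4,.5,-.4,-2.9,-.5,-1.7]]
for fn in (lean,ML2):
  for a in (.9,1.0,1.15):
    for x,y in((550,-91),(675,-101)):
      M=fn(-.09,a);print(fn.__name__,a,x,end=' ');ik(np.array([x,y,28.])-18*M[:,2],M,0,sd)
E
```

```text
[ 0.000e+00  1.605e+02  5.648e+02  4.217e+02  0.000e+00  1.241e+02
 -1.000e-01  1.000e-01 -1.598e+02 -0.000e+00]
cam in tool [67.  0. 31.]
lean 0.9 550 cost 0.00000 [-0.61  0.54 -0.78 -2.48 -0.69 -1.77]
lean 0.9 675 cost 0.00000 [-0.45  0.59 -0.46 -2.44 -0.44 -1.99]
lean 1.0 550 cost 0.00000 [-0.66  0.63 -0.85 -2.53 -0.93 -1.63]
lean 1.0 675 cost 0.00000 [-0.5   0.64 -0.56 -2.57 -0.67 -1.81]
lean 1.15 550 cost 0.00000 [-0.71  0.8  -0.92 -2.55 -1.27 -1.48]
lean 1.15 675 cost 0.00000 [-0.54  0.74 -0.64 -2.65 -0.98 -1.67]
ML2 0.9 550 cost 0.00000 [-0.61  0.54 -0.78 -2.48 -0.69  1.37]
ML2 0.9 675 cost 0.00000 [-0.45  0.59 -0.46 -2.44 -0.44  1.15]
ML2 1.0 550 cost 0.00000 [-0.66  0.63 -0.85 -2.53 -0.93  1.51]
ML2 1.0 675 cost 0.00000 [-0.5   0.64 -0.56 -2.57 -0.67  1.34]
ML2 1.15 550 cost 0.00000 [-0.71  0.8  -0.92 -2.55 -1.27  1.66]
ML2 1.15 675 cost 0.00000 [-0.54  0.74 -0.64 -2.65 -0.98  1.47]
```

```bash
cat > path.py <<'E'
from fk import *
import sys
def jrows(path,n):
    "Cartesian rows from present joints through joint waypoints (n rows each)"
    j=np.array(s['joints']);x0,_,Q0=fk(PP,j);M0=Q0@OFF;out=[];dd=[];px,pM=x0,M0
    for w,k in zip(path,n):
        for i in range(1,k+1):
            q=j+(np.array(w)-j)*i/k;x,_,Q=fk(PP,q);M=Q@OFF
            out.append((M0.T@(x-x0)).round(0).tolist());dd.append(R.from_matrix(M0.T@M).as_rotvec().round(3).tolist())
            tip=x+173*M[:,2];wc=x-124*M[:,2]
            print("tip",tip.round(0),"tcp",x.round(0),"wrist",wc.round(0),"d",np.linalg.norm(x-px).round(0),R.from_matrix(pM.T@M).magnitude().round(3));px,pM=x,M
        j=np.array(w)
    print(out);print(dd)
E
python3 - <<'E'
from path import *
M=lean(-.09,.9)
T=ik(np.array([520,-88,140.])-18*M[:,2],M,0,[[-.6,.5,-.7,-2.5,-.7,-1.8]])
V=[-.2,-.05,-.6,-1.2,-.8,-1.9]
jrows([V],[10]);
s['joints']=np.array(V);jrows([T],[10])
E
```

```text
cost 0.00000 [-0.32  0.14 -0.57 -1.73 -0.18 -2.83]Traceback (most recent call last):
  File "<stdin>", line 5, in <module>
  File "path.py", line 11, in jrows
    print("tip",tip.round(0),"tcp",x.round(0),"wrist",wc.round(0),"d",np.linalg.norm(x-px).round(0),R.from_matrix(pM.T@M).magnitude().round(3));px,pM=x,M
                                                                                                    ^^^^^^^^^^^^^^^^^^^^^^^^^^^^^^^^^^^^^^^
AttributeError: 'float' object has no attribute 'round'
```

```bash
sed -i 's/np.linalg.norm(x-px).round(0),R.from_matrix(pM.T@M).magnitude().round(3)/round(np.linalg.norm(x-px)),round(float(R.from_matrix(pM.T@M).magnitude()),3)/' path.py; python3 - <<'E'
from path import *
for a in(1,1.15):
    M=lean(-.09,a)
    T=ik(np.array([510,-87,110.])-18*M[:,2],M,0,[[-.6,.5,-.8,-2.5,-.9,-1.6]])
V=[-.25,-.05,-.65,-1.2,-.9,-1.85]
jrows([V],[10]);
s['joints']=np.array(V);jrows([T],[10])
E
```

```text
cost 0.00000 [-0.65  0.29 -0.81 -2.3  -0.64 -1.98]
cost 0.00000 [-0.76  0.47 -0.94 -2.42 -1.03 -1.69]
tip [527. -64. 247.] tcp [481. -74. 414.] wrist [449. -80. 533.] d 42 0.153
tip [492. -62. 224.] tcp [452. -86. 390.] wrist [ 423. -103.  510.] d 40 0.154
tip [461. -55. 204.] tcp [423. -93. 369.] wrist [ 395. -121.  487.] d 37 0.154
tip [433. -42. 189.] tcp [394. -95. 349.] wrist [ 367. -133.  464.] d 34 0.154
tip [409. -26. 179.] tcp [368. -93. 333.] wrist [ 338. -141.  443.] d 32 0.154
tip [390.  -7. 172.] tcp [343. -86. 319.] wrist [ 310. -144.  423.] d 29 0.155
tip [377.  13. 171.] tcp [322. -77. 307.] wrist [ 283. -142.  406.] d 26 0.155
tip [369.  34. 173.] tcp [304. -65. 299.] wrist [ 257. -136.  389.] d 23 0.156
tip [367.  53. 180.] tcp [290. -52. 294.] wrist [ 234. -127.  375.] d 20 0.156
tip [369.  70. 190.] tcp [279. -38. 291.] wrist [ 214. -114.  364.] d 18 0.157
[[33.0, -20.0, 16.0], [68.0, -34.0, 30.0], [101.0, -44.0, 42.0], [134.0, -48.0, 51.0], [165.0, -47.0, 59.0], [193.0, -43.0, 65.0], [217.0, -35.0, 69.0], [237.0, -24.0, 71.0], [254.0, -12.0, 71.0], [266.0, 1.0, 7
[... 771 characters left out ...]
 16 0.172
tip [494.  -7. 140.] tcp [335. -36. 202.] wrist [222. -56. 246.] d 19 0.173
tip [505. -45. 127.] tcp [345. -52. 192.] wrist [230. -58. 239.] d 22 0.174
tip [510. -87. 110.] tcp [353. -73. 181.] wrist [240. -63. 231.] d 25 0.175
[[-1.0, -12.0, 16.0], [-3.0, -20.0, 31.0], [-5.0, -25.0, 45.0], [-10.0, -26.0, 56.0], [-18.0, -25.0, 66.0], [-30.0, -23.0, 74.0], [-44.0, -20.0, 80.0], [-63.0, -18.0, 83.0], [-85.0, -17.0, 83.0], [-109.0, -19.0, 81.0]]
[[-0.062, 0.016, 0.148], [-0.133, 0.024, 0.296], [-0.211, 0.023, 0.441], [-0.295, 0.014, 0.585], [-0.385, -0.004, 0.727], [-0.48, -0.031, 0.866], [-0.58, -0.068, 1.001], [-0.682, -0.115, 1.133], [-0.787, -0.172, 1.261], [-0.892, -0.24, 1.386]]
```

```bash
python3 - <<'E'
from path import *
M=lean(-.09,1.)
T=ik(np.array([535,-89,100.])-18*M[:,2],M,0,[[-.6,.4,-.8,-2.4,-.8,-1.7]])
V=[-.2,.0,-.5,-1.0,-.85,-1.9]
jrows([V],[10]);
s['joints']=np.array(V);jrows([T],[12])
E
```

```text
cost 0.00000 [-0.62  0.35 -0.78 -2.36 -0.65 -1.93]
tip [538. -64. 255.] tcp [490. -72. 421.] wrist [455. -77. 540.] d 31 0.133
tip [515. -64. 238.] tcp [469. -84. 404.] wrist [437. -98. 522.] d 29 0.133
tip [494. -61. 223.] tcp [449. -92. 387.] wrist [ 417. -115.  505.] d 27 0.133
tip [475. -54. 212.] tcp [429. -98. 373.] wrist [ 397. -129.  488.] d 25 0.134
tip [460. -44. 203.] tcp [ 411. -100.  360.] wrist [ 376. -139.  472.] d 23 0.134
tip [447. -33. 197.] tcp [394. -99. 348.] wrist [ 355. -146.  456.] d 21 0.134
tip [438. -21. 195.] tcp [378. -96. 339.] wrist [ 335. -150.  442.] d 18 0.134
tip [433.  -8. 195.] tcp [365. -91. 331.] wrist [ 316. -151.  428.] d 16 0.134
tip [431.   5. 199.] tcp [354. -85. 325.] wrist [ 299. -149.  416.] d 14 0.134
tip [432.  16. 205.] tcp [345. -78. 322.] wrist [ 283. -145.  405.] d 12 0.134
[[24.0, -17.0, 12.0], [47.0, -31.0, 22.0], [71.0, -41.0, 32.0], [94.0, -48.0, 40.0], [115.0, -51.0, 47.0], [135.0, -52.0, 52.0], [153.0, -50.0, 57.0], [168.0, -46.0, 60.0], [181.0, -41.0, 62.0], [191.0, -34.0, 62.0]]
[[-0.063, 0.035, 0.112], [-0.127, 0.066, 0.22
[... 969 characters left out ...]
ip [533. -63. 113.] tcp [384. -64. 201.] wrist [278. -66. 265.] d 13 0.162
tip [535. -89. 100.] tcp [390. -76. 193.] wrist [286. -67. 260.] d 15 0.163
[[2.0, -12.0, 16.0], [4.0, -22.0, 30.0], [5.0, -30.0, 44.0], [5.0, -36.0, 56.0], [4.0, -41.0, 67.0], [1.0, -43.0, 77.0], [-4.0, -45.0, 86.0], [-10.0, -47.0, 94.0], [-19.0, -48.0, 100.0], [-30.0, -50.0, 105.0], [-43.0, -52.0, 108.0], [-57.0, -56.0, 110.0]]
[[-0.059, 0.002, 0.135], [-0.12, -0.001, 0.273], [-0.181, -0.01, 0.411], [-0.244, -0.024, 0.55], [-0.307, -0.044, 0.69], [-0.371, -0.068, 0.831], [-0.436, -0.097, 0.972], [-0.502, -0.13, 1.112], [-0.569, -0.168, 1.253], [-0.636, -0.21, 1.394], [-0.704, -0.257, 1.534], [-0.773, -0.307, 1.673]]
```

Call:
{"api": "move_arm", "payload": {
  "fingers": [40,30,30,30,30,30,30,30,30,30],
  "travel": [
    [24,-17,12],
    [47,-31,22],
    [71,-41,32],
    [94,-48,40],
    [115,-51,47],
    [135,-52,52],
    [153,-50,57],
    [168,-46,60],
    [181,-41,62],
    [191,-34,62]
  ],
  "dr": [
    [-0.063,0.035,0.112],
    [-0.127,0.066,0.225],
    [-0.192,0.092,0.338],
    [-0.259,0.114,0.452],
    [-0.328,0.131,0.565],
    [-0.399,0.143,0.678],
    [-0.471,0.151,0.79],
    [-0.545,0.153,0.902],
    [-0.621,0.151,1.013],
    [-0.699,0.144,1.123]
  ]
}}

```text
clock: 24.05
position: [344.4, -77.5, 320.7]
ee_rot: [0.495, 0.768, 0.399, 0.07]
contact_force: [-0.7, -0.3, 0.5]
gripper_width: 30.1
grasp_force: 0.0
```

```bash
python3 - <<'E'
from path import *
log();print(s['joints'].round(2),s['position'])
T=[-0.62,0.35,-0.78,-2.36,-0.65,-1.93]
jrows([T],[14])
E
```

```text
[-0.2   0.   -0.5  -1.   -0.85 -1.9 ] [344.43012946 -77.52341432 320.70431733]
tip [436.  25. 195.] tcp [343. -71. 305.] wrist [ 276. -139.  384.] d 17 0.126
tip [442.  31. 187.] tcp [342. -64. 291.] wrist [ 271. -132.  366.] d 15 0.127
tip [450.  35. 180.] tcp [343. -58. 279.] wrist [ 266. -125.  349.] d 14 0.129
tip [459.  37. 174.] tcp [344. -53. 267.] wrist [ 262. -117.  335.] d 12 0.13
tip [468.  36. 168.] tcp [346. -48. 258.] wrist [ 259. -109.  322.] d 11 0.131
tip [478.  33. 163.] tcp [349. -45. 249.] wrist [ 257. -100.  310.] d 10 0.132
tip [488.  26. 158.] tcp [353. -43. 241.] wrist [257. -92. 301.] d 9 0.133
tip [499.  17. 152.] tcp [358. -42. 234.] wrist [257. -85. 292.] d 9 0.134
tip [508.   5. 146.] tcp [363. -43. 227.] wrist [260. -78. 285.] d 9 0.135
tip [517.  -9. 139.] tcp [369. -46. 221.] wrist [263. -72. 279.] d 9 0.136
tip [525. -26. 131.] tcp [375. -51. 214.] wrist [268. -68. 274.] d 10 0.137
tip [531. -45. 123.] tcp [381. -57. 208.] wrist [273. -66. 269.] d 11 0.138
tip [535. -66. 113.] tcp [387. -65. 202.] wrist [280. -65. 265.] d 12 0.138
tip [537. -88. 102.] tcp [392. -75. 195.] wrist [287. -66. 262.] d 13 0.139
[[2.0, -10.0, 13.0], [3.0, -19.0, 26.0], [5.0, -26.0, 38.0], [5.0, -32.0, 49.0], [5.0, -36.0, 59.0], [4.0, -39.0, 69.0], [1.0, -42.0, 77.0], [-3.0, -43.0, 85.0], [-8.0, -44.0, 91.0], [-15.0, -45.0, 97.0], [-24.0, -46.0, 101.0], [-34.0, -47.0, 105.0], [-45.0, -49.0, 108.0], [-58.0, -52.0, 109.0]]
[[-0.051, 0.002, 0.115], [-0.103, 0.0, 0.231], [-0.156, -0.006, 0.349], [-0.209, -0.016, 0.467], [-0.263, -0.03, 0.585], [-0.318, -0.047, 0.705], [-0.373, -0.068, 0.824], [-0.429, -0.092, 0.944], [-0.486, -0.12, 1.064], [-0.543, -0.151, 1.184], [-0.6, -0.185, 1.303], [-0.658, -0.222, 1.423], [-0.717, -0.262, 1.542], [-0.776, -0.306, 1.66]]
```

Excellent tracking; same branch. Continue.

Call:
{"api": "move_arm", "payload": {
  "fingers": [30,30,30,30,30,30,30,30,30,30],
  "travel": [
    [2,-10,13],
    [3,-19,26],
    [5,-26,38],
    [5,-32,49],
    [5,-36,59],
    [4,-39,69],
    [1,-42,77],
    [-3,-43,85],
    [-8,-44,91],
    [-15,-45,97]
  ],
  "dr": [
    [-0.051,0.002,0.115],
    [-0.103,0,0.231],
    [-0.156,-0.006,0.349],
    [-0.209,-0.016,0.467],
    [-0.263,-0.03,0.585],
    [-0.318,-0.047,0.705],
    [-0.373,-0.068,0.824],
    [-0.429,-0.092,0.944],
    [-0.486,-0.12,1.064],
    [-0.543,-0.151,1.184]
  ]
}}

```text
clock: 25.05
position: [369.7, -46.1, 220.8]
ee_rot: [0.826, 0.23, 0.514, 0.015]
contact_force: [0.5, -0.1, 0.0]
gripper_width: 30.1
grasp_force: 0.0
```

```bash
python3 - <<'E'
from h import *
grasp_now();plan(np.array([535,-89,100.])-18*lean(-.09,1)[:,2],lean(-.09,1.))
E
```

```text
grasp pt [502.3 -13.3 147.6] z [ 0.856  0.212 -0.472] y [ 0.366 -0.893  0.261] t 25.05 w 30.1 F 0.0 [ 0.5 -0.1  0. ] j [-0.5   0.25 -0.7  -1.97 -0.7  -1.92]
travel [-27.3, 26.9, 24.0] dr [-0.274, -0.122, 0.468] rows 3.7 tcp [390. -76. 193.]
```

Call:
{"api": "move_arm", "payload": {
  "fingers": [30,30,30,30,30,30],
  "travel": [
    [-6,6,5],
    [-12,12,10],
    [-18,18,16],
    [-24,24,21],
    [-27.3,26.9,24],
    [-27.3,26.9,24]
  ],
  "dr": [
    [-0.06,-0.027,0.105],
    [-0.12,-0.054,0.21],
    [-0.18,-0.08,0.31],
    [-0.24,-0.107,0.41],
    [-0.274,-0.122,0.468],
    [-0.274,-0.122,0.468]
  ]
}}

```text
clock: 25.65
position: [390.1, -76.1, 193.5]
ee_rot: [0.877, -0.038, 0.479, 0.021]
contact_force: [-1.0, 0.2, -0.5]
gripper_width: 30.1
grasp_force: 0.0
```

```bash
python3 - <<'E'
from fk import *
grasp_now();M=lean(-.09,.95);ik(np.array([680,-101,29.])-18*M[:,2],M,0,[s['joints']]);plan(np.array([555,-91,29.])-18*M[:,2],M)
cv2.imwrite('pics/scene7.png',arm.get_image('scene')[:,:,::-1]);cv2.imwrite('pics/top7.png',arm.get_image('top')[:,:,::-1])
a=cv2.imread('pics/scene7.png')[90:240,200:350];w=cv2.imread('pics/top7.png')[120:240,270:390]
cv2.imwrite('pics/c7.png',np.hstack([cv2.resize(a,(400,400)),cv2.resize(w,(400,400))]))
E
```

```text
grasp pt [520.  -87.4 109.7] z [ 0.838 -0.073 -0.54 ] y [-0.087 -0.996  0.001] t 25.65 w 30.1 F 0.0 [-1.   0.2 -0.5] j [-0.62  0.35 -0.78 -2.35 -0.65 -1.94]
cost 0.00000 [-0.47  0.62 -0.5  -2.52 -0.55 -1.89]
travel [-40.3, 0.1, 55.4] dr [-0.002, -0.05, 0.002] rows 1.4 tcp [415. -78. 130.]
```

View pics/c7.png

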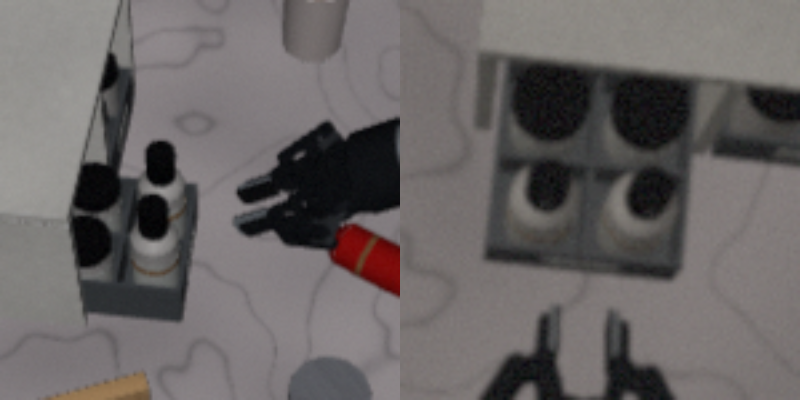

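Both paint bottles stand in the front cells (top crop (545,195) and (640,200)), both jars behind. The fingertips are centred at crop x≈580 in front of the tray wall. Lowering to push.

```bash
python3 - <<'E'
from h import *
M=lean(-.09,.95);plan(np.array([564,-92,33.])-18*M[:,2],M)
E
```

```text
travel [-32.9, 0.6, 61.2] dr [-0.004, -0.052, 0.006] rows 1.4 tcp [424. -79. 134.]
```

Call:
{"api": "move_arm", "payload": {
  "fingers": [30,30,30,30,30],
  "travel": [
    [-10,0,16],
    [-21,0,33],
    [-30,0.5,50],
    [-33,0.6,61],
    [-33,0.6,61]
  ],
  "dr": [
    [0,-0.02,0],
    [-0.004,-0.05,0.006],
    [-0.004,-0.052,0.006],
    [-0.004,-0.052,0.006],
    [-0.004,-0.052,0.006]
  ]
}}

```text
clock: 26.25
position: [424.6, -79.4, 133.1]
ee_rot: [0.888, -0.04, 0.457, 0.02]
contact_force: [-0.1, -0.0, 0.2]
gripper_width: 29.9
grasp_force: 0.0
```

```bash
python3 - <<'E'
from h import *
s=arm.read_state();M=R.from_quat(s['ee_rot']).as_matrix();print("tip",(s['position']+173*M[:,2]).round(1),s['contact_force'].round(1))
u=np.array([np.cos(.09),-np.sin(.09),0])
for d in(20,60,100,108,116):shift(u*d)
E
```

```text
tip [564.7 -92.   32.6] [-0.1 -0.   0.2]
tool shift [11.6, -0.0, 16.3]
tool shift [34.9, -0.0, 48.8]
tool shift [58.1, -0.0, 81.4]
tool shift [62.8, -0.0, 87.9]
tool shift [67.4, -0.0, 94.4]
```

Call:
{"api": "move_arm", "payload": {
  "fingers": [30,30,30,30,30,30,30,30,30,30],
  "travel": [
    [2.3,0,3.3],
    [4.6,0,6.5],
    [6.4,0,9],
    [8.7,0,12.2],
    [11,0,15.5],
    [13.9,0,19.5],
    [16.8,0,23.6],
    [19.7,0,27.7],
    [22.6,0,31.7],
    [25.5,0,35.8]
  ],
  "dr": [
    [0,0,0],
    [0,0,0],
    [0,0,0],
    [0,0,0],
    [0,0,0],
    [0,0,0],
    [0,0,0],
    [0,0,0],
    [0,0,0],
    [0,0,0]
  ]
}}

```text
clock: 27.25
position: [465.5, -82.1, 135.0]
ee_rot: [0.888, -0.04, 0.457, 0.02]
contact_force: [-12.6, -0.0, 10.0]
gripper_width: 30.1
grasp_force: 6.2
```

Call:
{"api": "move_arm", "payload": {
  "fingers": [30,30,30,30,30,30,30,30,30,30],
  "travel": [
    [2.3,0,3.3],
    [4.6,0,6.5],
    [7.5,0,10.5],
    [10.4,0,14.6],
    [13.3,0,18.7],
    [16.2,0,22.7],
    [19.1,0,26.8],
    [22,0,30.9],
    [24.5,0,34.3],
    [25.5,0,35.8]
  ],
  "dr": [
    [0,0,0],
    [0,0,0],
    [0,0,0],
    [0,0,0],
    [0,0,0],
    [0,0,0],
    [0,0,0],
    [0,0,0],
    [0,0,0],
    [0,0,0]
  ]
}}

```text
clock: 28.25
position: [509.6, -86.5, 135.0]
ee_rot: [0.888, -0.04, 0.457, 0.021]
contact_force: [-14.0, -0.5, 10.2]
gripper_width: 29.9
grasp_force: 6.7
```

```bash
python3 - <<'E'
from h import *
s=arm.read_state();M=R.from_quat(s['ee_rot']).as_matrix();print("tip",(s['position']+173*M[:,2]).round(1),s['contact_force'].round(1),s['joints'].round(2))
u=np.array([np.cos(.09),-np.sin(.09),0])
for d in(10,20):shift(u*d)
shift([0,0,1])
cv2.imwrite('pics/top8.png',arm.get_image('top')[:,:,::-1]);cv2.imwrite('pics/scene8.png',arm.get_image('scene')[:,:,::-1])
# lid offsets from the bay and cap positions
E
```

```text
tip [649.8 -99.1  34.4] [-14.   -0.5  10.2] [-0.5   0.59 -0.57 -2.51 -0.59 -1.86]
tool shift [5.8, 0.0, 8.1]
tool shift [11.6, 0.0, 16.3]
tool shift [0.8, 0.0, -0.6]
```

Call:
{"api": "move_arm", "payload": {
  "fingers": [30,30,30,30,30,30,30],
  "travel": [
    [1.7,0,2.4],
    [3.5,0,4.9],
    [5.2,0,7.3],
    [7,0,9.8],
    [8.7,0,12.2],
    [9.9,0,13.8],
    [9.9,0,13.8]
  ],
  "dr": [
    [0,0,0],
    [0,0,0],
    [0,0,0],
    [0,0,0],
    [0,0,0],
    [0,0,0],
    [0,0,0]
  ]
}}

```text
clock: 29.05
position: [526.5, -88.2, 135.0]
ee_rot: [0.888, -0.04, 0.457, 0.021]
contact_force: [-9.8, 0.7, 7.0]
gripper_width: 30.0
grasp_force: 5.2
```

Call:
{"api": "move_arm", "payload": {
  "fingers": [30,30,30,30,30],
  "travel": [
    [1.2,0,1.6],
    [2.3,0,3.2],
    [3.5,0,4.9],
    [4.1,0,5.7],
    [4.1,0,5.7]
  ],
  "dr": [
    [0,0,0],
    [0,0,0],
    [0,0,0],
    [0,0,0],
    [0,0,0]
  ]
}}

```text
clock: 29.55
position: [529.6, -88.3, 135.4]
ee_rot: [0.889, -0.04, 0.455, 0.021]
contact_force: [-32.6, -1.7, 23.5]
gripper_width: 30.3
grasp_force: 16.1
```

Call:
{"api": "move_arm", "payload": {
  "fingers": [30,30,30,30,30,30,30,30],
  "travel": [
    [-2.3,0,-3.2],
    [-4.6,0,-6.5],
    [-9,0,-13],
    [-15,0,-21],
    [-23,0,-32],
    [-32,0,-45],
    [-41,0,-57],
    [-41,0,-57]
  ],
  "dr": [
    [0,0,0],
    [0,0,0],
    [0,0,0],
    [0,0,0],
    [0,0,0],
    [0,0,0],
    [0,0,0],
    [0,0,0]
  ]
}}

```text
clock: 30.35
position: [463.7, -82.9, 133.5]
ee_rot: [0.889, -0.041, 0.456, 0.021]
contact_force: [0.0, -0.4, -0.4]
gripper_width: 30.2
grasp_force: 0.0
```

```bash
python3 - <<'E'
from h import *
np.set_printoptions(precision=1,suppress=True)
print(arm.read_state()['contact_force'])
I=arm.get_image('top')[:,:,::-1];cv2.imwrite('pics/top9.png',I);cv2.imwrite('pics/scene9.png',arm.get_image('scene')[:,:,::-1])
g=cv2.medianBlur(np.ascontiguousarray(I),3).max(2).astype(int)
for u in (303,308,314,322,330,340,348,355,370,380,390,400,410,418):print(u,g[138:182:1,u].tolist())
E
```

```text
[ 0.  -0.4 -0.4]
303 [69, 69, 69, 69, 68, 69, 70, 71, 71, 71, 73, 73, 73, 72, 69, 67, 57, 45, 41, 39, 41, 43, 67, 103, 122, 123, 124, 124, 125, 124, 123, 123, 123, 122, 122, 122, 122, 122, 122, 120, 121, 120, 120, 120]
308 [107, 117, 122, 122, 115, 106, 95, 93, 93, 88, 87, 86, 85, 83, 82, 75, 64, 50, 42, 38, 35, 38, 56, 94, 123, 124, 124, 125, 125, 123, 123, 123, 123, 123, 122, 122, 122, 122, 123, 122, 122, 122, 122, 123]
314 [76, 48, 48, 68, 102, 115, 115, 112, 103, 91, 76, 75, 71, 70, 67, 66, 66, 57, 47, 46, 41, 45, 47, 67, 103, 120, 126, 126, 126, 126, 126, 126, 125, 125, 124, 123, 123, 123, 123, 123, 123, 123, 123, 124]
322 [106, 82, 82, 85, 88, 87, 86, 82, 76, 74, 71, 69, 63, 63, 64, 65, 65, 64, 54, 54, 64, 64, 64, 64, 76, 109, 122, 123, 124, 124, 125, 124, 124, 124, 124, 123, 123, 123, 124, 124, 124, 125, 125, 125]
330 [134, 110, 79, 70, 68, 68, 68, 68, 69, 69, 69, 70, 70, 71, 71, 70, 70, 67, 61, 55, 55, 67, 67, 64, 64, 80, 98, 107, 110, 110, 111, 115, 120, 122, 123, 124, 125, 125, 125, 125, 123, 124, 124, 125]
340 [142, 133, 114, 109, 109, 123, 123, 119, 116, 110, 94, 83, 81, 
[... 1057 characters left out ...]
66, 65, 60, 60, 70, 70, 66, 63, 63, 101, 127, 130, 131, 130, 130, 129, 130, 130, 130, 128, 129]
400 [137, 137, 137, 137, 137, 137, 137, 137, 133, 109, 85, 85, 87, 90, 91, 91, 90, 88, 88, 88, 87, 87, 87, 84, 82, 73, 57, 57, 67, 70, 68, 63, 63, 101, 125, 126, 127, 126, 128, 128, 128, 128, 126, 126]
410 [138, 138, 139, 139, 139, 139, 139, 140, 138, 132, 111, 80, 51, 31, 25, 21, 18, 19, 21, 23, 26, 50, 60, 67, 67, 66, 64, 61, 50, 39, 36, 36, 37, 49, 90, 120, 126, 127, 127, 126, 127, 126, 126, 125]
418 [137, 137, 138, 138, 138, 138, 138, 138, 138, 138, 134, 111, 81, 49, 27, 24, 21, 21, 22, 22, 23, 36, 50, 53, 60, 61, 63, 62, 61, 48, 39, 38, 38, 41, 60, 103, 122, 127, 127, 126, 126, 126, 126, 126]
```

The top-image front-foot boundary of the tray continues the neighbouring home tray's line to within about 0.5 px (~1 mm), and the force spike confirmed contact with the back. I'll lift clear and hand in.

Call:
{"api": "move_arm", "payload": {
  "fingers": [30,30,30,30,30,30,30,30],
  "travel": [
    [0,0,-10],
    [6,0,-22],
    [14,0,-35],
    [24,0,-45],
    [32,0,-52],
    [32,0,-52],
    [32,0,-52],
    [32,0,-52]
  ],
  "dr": [
    [0,0,0],
    [0,0,0],
    [0,0,0],
    [0,0,0],
    [0,0,0],
    [0,0,0],
    [0,0,0],
    [0,0,0]
  ]
}}

```text
clock: 31.25
position: [441.7, -81.0, 189.8]
ee_rot: [0.888, -0.041, 0.457, 0.021]
contact_force: [0.1, -0.2, 0.2]
gripper_width: 30.1
grasp_force: 0.0
```

```bash
python3 -c "
from bench import arm
s=arm.read_state();print(s['contact_force'],s['clock']);print(arm.job_done())"
```

```text
[ 0.06345576 -0.23231095  0.21333545] 31.25
the job is handed in; nothing more can be done
None
```

I handed the job in at 31 s: both paint bottles were seen upright in the front cells before the push, and the tray is home to about 1 mm by the top camera; the bottles and jars were not viewed again after the push, and no verdict came back.

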